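Clear the filings box and refit its grille

ROBOT

A 6-joint arm with a two-finger parallel gripper is mounted at the origin on the work surface. World frame = base frame: x ahead of the robot, y to its left, z up, the work surface at z = 0. Lengths are in m, angles in rad, forces in N, time in s.
With the tool pointing down it reaches from about 0.35 to 0.975 m from the base axis. Payload 4.9 kg.
Tool frame: the origin (TCP) lies at the very end of the fingers, on their centre line; the grasp point (between the pads) lies 19 mm behind it; z points along the fingers, y is the line along which they close (so a half turn about z gives the same grasp; the last joint's range is limited). The gripper opens to 85 mm and grips with 20 to 120 N. Pads are 22 mm wide; open, the fingers measure 114 mm over their backs; the gripper's body (76 mm by 85 mm) begins 54 mm behind the grasp point. The pads swing forward as they close: fully open they stand 13 mm farther back than shut.
Start: joints at [-1.331, 0.053, 1.613, -0, 1.476, -0.119], TCP at [0.219, -0.585, 0.208] pointing down, gripper open.
Joint ranges: [-3.01, 3.01], [-1.01, 2.22], [0.06, 2.58], [-1.02, 4.17], [0.09, 2.62], [-3.14, 3.14]. Speed limits (rad/s): [2.57, 2.57, 3.14, 3.14, 3.14, 3.14].

INTERFACE

Orientations are given as a rotation vector (axis times angle).
In Python, from station import ctrl gives the robot as it stands. The module is installed in compiled form; this text tells all that it offers.
- The arm moves only by the tool jog_arm, never from a script. Its argument "steps" is a list of rows, each an object with "delta_rot": the turn, a rotation vector about the tool's x, y, z in degrees, a list of three; "linear": the shift along the tool's x, y, z in m, a list of three; "grip": the finger opening in m, from 0 to 0.0854. In form: [{"delta_rot": [rx, ry, rz], "linear": [x, y, z], "grip": grip}, ...]. A call has 1 to 10 rows; each row shifts and turns the commanded pose from where the row before left it, along the tool's axes as they then stand; what a row does not reach is not made up. A row lasts 1/10 s, in which the tool goes at most 50 mm and 8.59 degrees, less where a joint would pass 70% of its speed; a pose out of reach is approached as far as the arm can. A call with a gripper value outside its range is refused whole. The fingers move at their own pace and stop on an object; "newtons" is the grip in N (left out, the last holds). Time passes only in rows, so rows that do not move let the fingers close. It gives the time, the measured TCP pose, the force, the opening and the grip force at its end, in the units of the state.
- ctrl.get_obs(): the state, without advancing time (a new reading comes with each control period).
- ctrl.get_image(name): name is "scene" or "top" or "wrist"; returns (picture, depth): 420x560x3 uint8, red, green, blue; 420x560 float32, m along the optical axis (not along the pixel's ray), 0 where there is no reading.
- ctrl.camera_info(name): a dict with "camera_matrix" (3x3 intrinsics, pixels), "distortion" ([k1, k2, p1, p2, k3] as OpenCV has them; the pictures are not rectified), "R" (3x3) and "t" (3): a world point X has camera coordinates R X + t; the wrist camera has in their place "T_tool_cam" (4x4, takes a point from camera to tool coordinates, whose origin is the TCP and whose axes are the flange's). Camera axes: x right, y down, z forward; pixel columns grow to the right and rows downward; lengths in m; the calibration is good to about 2 mm. A picture is of the moment at which its call begins: read the wrist's pose just before it. camera_info takes no time and is no camera call.
- ctrl.finish_job(): hands the job in; it is judged then, once.
The state is a dict: "t": time; "q": joint angles; "dq": joint speeds; "effort": joint torques, N m; "tool_pos": TCP position; "tool_rot": TCP orientation; "contact_force": force on the tool from outside, world axes, zero at the start; "wrist_torque": the same for the moment, N m; "opening": finger opening in m; "grip_force": force on a finger pad.
Only numpy, scipy, OpenCV 4.12 (cv2) and the standard library are available. Lean on these libraries where they do the work, as an engineer would, in place of code of your own. Each camera call takes 0.05 s, during which the arm holds its last target. There are 200 camera calls.

TASK

Lift the steel draw plates one at a time out of the well of the filings box and stand each one upright on its short edge in its own slot of the wooden rack. When the well is empty, tilt the perforated grille through the box's opening, which is shorter than the grille, and lay it flat on the two ledges inside, its tab up, centred so that it is tucked equally (to within about 5 mm) under both end covers. Leave the hammer, jar and bowl where they lie.

Things in the scene. Friction and masses are not known exactly. Their poses are not given: they have to be found in the camera images.
- box: Grey steel filings box, open on top, fixed to the bench: 262 (x) x 108 (y) x 66 high; origin at the centre of its underside, x along its length, z up. Its +x end faces away from the robot (yaw within 0.2). Inside 250 x 96, floor at z = 6. On the floor is a cradle of rods and stops with five places, 38 apart along x, where draw plates lean, tops 0.245 rad towards the box's -x end.
- box_opening (a point): Centre of the box's opening, at the height of its rim (z = 66 in the box), axes as the box. 4 mm sheet-metal covers (z = 62 to 66 in the box) close each end from |x| = 94 out to the end wall at |x| = 125, so the opening is only 188 long (x) by 96 wide (y).
- box_ledges (a point): Midway between the two ledges inside the box, level with their tops (z = 36 in the box), axes as the box. The ledges run the full inside length (250, along x) by both long walls, from |y| = 32 to 48. Under each end cover is thus a pocket 26 high and 31 deep between ledges and cover. The cradle lies below the ledges.
- rack: Pale wooden rack, fixed to the bench, 223 (x) x 70 (y) x 42 high; origin at the centre of its underside, x along its length, z up. Five open-ended slots run across it (along y), centred at x = -84, -42, 0, 42 and 84, each 13 wide and 34 deep (slot floor at z = 8).
- grille_tab (a point): Loose perforated aluminium grille: flat panel 208 (x) x 84 (y) x 5 thick, 0.2 to 0.3 kg, with an upright tab as handle in the middle of its upper face, 44 long (x), 12 thick (y), rising 40 above that face. This point is the tab's middle, 25 above the panel's underside; x along the panel, z out of its upper face. Starts flat on the bench, tab up. Laid in the box it is 61 above the box's underside.
- plate1_mid (a point): Loose dark steel draw plate (may be absent), in the first of the five places from the box's -x end: 8 thick (x) x 44 wide (y) x 105 tall (z), 0.28 kg, rows of small holes; this point is its centre. At the start it leans in the box's well, its top about 40 above the rim; standing in the rack its centre is 60.5 above the rack's underside.
- plate2_mid (a point): Loose dark steel draw plate (may be absent), in the second of the five places from the box's -x end: 8 thick (x) x 44 wide (y) x 105 tall (z), 0.28 kg, rows of small holes; this point is its centre. At the start it leans in the box's well, its top about 40 above the rim; standing in the rack its centre is 60.5 above the rack's underside.
- plate3_mid (a point): Loose dark steel draw plate (may be absent), in the third of the five places from the box's -x end: 8 thick (x) x 44 wide (y) x 105 tall (z), 0.28 kg, rows of small holes; this point is its centre. At the start it leans in the box's well, its top about 40 above the rim; standing in the rack its centre is 60.5 above the rack's underside.
- plate4_mid (a point): Loose dark steel draw plate (may be absent), in the fourth of the five places from the box's -x end: 8 thick (x) x 44 wide (y) x 105 tall (z), 0.28 kg, rows of small holes; this point is its centre. At the start it leans in the box's well, its top about 40 above the rim; standing in the rack its centre is 60.5 above the rack's underside.
- plate5_mid (a point): Loose dark steel draw plate (may be absent), in the fifth of the five places from the box's -x end: 8 thick (x) x 44 wide (y) x 105 tall (z), 0.28 kg, rows of small holes; this point is its centre. At the start it leans in the box's well, its top about 40 above the rim; standing in the rack its centre is 60.5 above the rack's underside.
- hammer: Wooden-handled hand hammer, 240 long, lying across the bench beyond the work; origin beneath it. Leave alone.
- jar: Amber glass jar with black cap, 60 across, 75 high; origin at the centre of its underside. Leave alone.
- cup: White ceramic bowl, 70 across, 60 high; origin at the centre of its underside. Leave alone.
Not all that is in view belongs to the job. What is shaped like the part that bears plate4_mid but pink is not meant. Leave any pink look-alike of the part that bears plate2_mid alone.

How it is judged:
By the outcome, as a careful person would: the job done as asked, in the order asked, and still so for the second after the job is handed in, with the robot touching nothing.
Of plate1, plate2, plate3, plate4, plate5 only 3 to 5 are there at a start; the rules pass over those that are not, and their reading is None.
At some moment in a run one of grille may be knocked a few centimetres aside while the robot is not near it.
It also fails if it takes over 210 s, if anything falls off the work surface, if the arm or the gripper's body presses on something with over 40 N, if the wrist force passes 120 N, or if a joint passes its speed limit or range.

## Working session

There is one attempt and no reset: what is moved stays moved. The work goes in short steps, Python scripts to look and compute and a tool call to move; the robot and the scene stay as the last step left them, time stands still between calls to the robot, and variables do not carry over. Pictures are saved under pics/ and viewed, at most 14 in all, crops included, and the job is handed in when it is done.

Besides the shell and the picture viewer there is one more tool, called after "Emit:" by a JSON object that holds its "api" and its "payload", one argument or row to a line. jog_arm: Moves the arm, as the interface text tells. Its arguments: {"type":"object","properties":{"steps":{"type":"array"},"newtons":{"type":"number"}},"required":["steps"]}

```bash
mkdir -p pics; cat > h.py <<'E'
import numpy as np, cv2, os
from scipy.spatial.transform import Rotation as Ro
from station import ctrl
def cam(n):
    o=ctrl.get_obs(); im,d=ctrl.get_image(n); c=ctrl.camera_info(n)
    K=np.array(c["camera_matrix"]); D=np.array(c["distortion"])
    if "R" in c: R=np.array(c["R"]).T; t=-R@np.array(c["t"])
    else:
        T=np.array(c["T_tool_cam"]); Rt=Ro.from_rotvec(o["tool_rot"]).as_matrix()
        R=Rt@T[:3,:3]; t=Rt@T[:3,3]+np.array(o["tool_pos"])
    return im,d,K,D,R,t
def cloud(d,K,D,R,t):
    h,w=d.shape; u,v=np.meshgrid(np.arange(w),np.arange(h))
    p=cv2.undistortPoints(np.stack([u,v],-1).reshape(-1,1,2).astype(np.float64),K,D).reshape(h,w,2)
    P=np.dstack([p,np.ones((h,w))])*d[...,None]
    return P@R.T+t
def ray(uv,K,D,R,t,z):
    p=cv2.undistortPoints(np.array(uv,float).reshape(-1,1,2),K,D).reshape(-1,2)
    r=np.c_[p,np.ones(len(p))]@R.T
    return t+r*((z-t[2])/r[:,2])[:,None]
def save(n,im): cv2.imwrite("pics/"+n+".png",im[...,::-1])
E
python3 - <<'E'
from h import *
for n in("top","scene"):
    a=cam(n); save(n+"0",a[0]); np.savez("/tmp/"+n,im=a[0],X=cloud(*a[1:])); print(n,a[5],a[4][:,2])
print(ctrl.get_obs())
E
```

```text
top [0.38251567 0.01254865 1.27503222] [ 0.17672438  0.00131132 -0.9842595 ]
scene [ 0.97862277 -0.30903856  0.89161781] [-0.40286915  0.32020953 -0.85741606]
{'t': 0.1, 'q': array([-1.33099367e+00,  5.33398670e-02,  1.61415386e+00, -1.60937372e-06,
        1.47599606e+00, -1.18960171e-01]), 'dq': array([-0.00029923, -0.00232984, -0.00433745,  0.00155595, -0.00062223,
       -0.00290176]), 'effort': array([ 1.39395524e-03, -3.94899166e+01, -3.71364033e+01, -1.26904933e-04,
        3.88251850e-03, -8.21597894e-06]), 'tool_pos': array([ 0.21932612, -0.584607  ,  0.20715729]), 'tool_rot': array([-3.08932020e+00, -5.60188317e-01,  1.82348705e-04]), 'contact_force': array([-0.25009874,  0.14154801, -0.57286208]), 'wrist_torque': array([-0.00121633, -0.0105035 , -0.03060179]), 'grip_force': 0.0, 'opening': 0.08535324423574332}
```

View pics/top0.png

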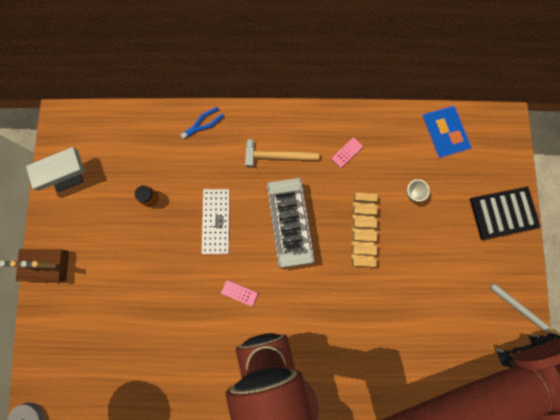

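View pics/scene0.png

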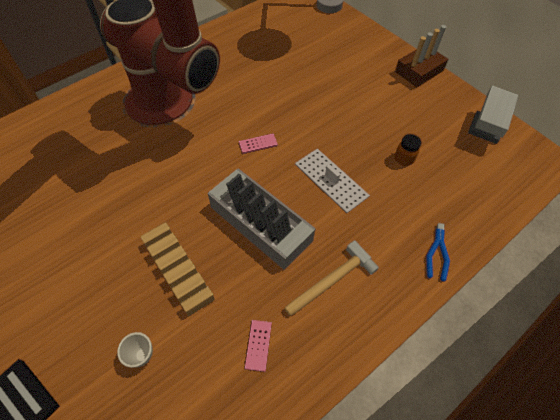

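Top view: the box is at (290,222) with dark plates in it. The grille is at (216,220), its tab at (219,221), and the rack at (365,230). The pink look-alike plates at (347,152) and (239,293) are not wanted. The pliers, the black tray at (505,212) and the other clutter don't belong to the job. The plates I want are the dark ones leaning in the box, at about (287,198) to (292,243).

```bash
python3 - <<'E'
from h import *
f=np.load("/tmp/top.npz"); im=f["im"]; X=f["X"]
c=cv2.resize(im[170:280,190:390],None,fx=4,fy=4,interpolation=cv2.INTER_CUBIC); save("crop0",c)
def rect(m,name):
    P=X[m][:,:2]*1000; r=cv2.minAreaRect(P.astype(np.float32)); print(name,np.round(r[0],1),np.round(r[1],1),round(r[2],1),len(P), "z",np.round(np.median(X[m][:,2])*1000,1))
def reg(u0,u1,v0,v1):
    m=np.zeros(X.shape[:2],bool); m[v0:v1,u0:u1]=1; return m
Z=X[...,2]
print("bench z",np.median(Z[300:330,150:220]))
rect(reg(262,320,172,272)&(Z>.055)&(Z<.075),"boxrim")
rect(reg(262,320,172,272)&(Z>.045)&(Z<.12),"boxall")
rect(reg(345,385,185,275)&(Z>.035)&(Z<.05),"rack")
rect(reg(195,235,180,262)&(Z>.0025)&(Z<.012)&(im.min(2)>110),"grille")
rect(reg(195,235,180,262)&(Z>.03)&(Z<.06),"tab")
m=(reg(262,320,172,272)&(Z>.085)).astype(np.uint8)
n,l=cv2.connectedComponents(m)
for i in range(1,n):
    if (l==i).sum()>8: rect(l==i,"pl%d zmax %.3f"%(i,Z[l==i].max()))
# slots
m=reg(345,385,185,275)&(Z<.03)&(Z>.004)
n,l=cv2.connectedComponents(m.astype(np.uint8))
for i in range(1,n):
    if (l==i).sum()>15: rect(l==i,"slot")
E
```

```text
bench z 0.00012060695313276248
boxrim [559.1 -20.2] [262.9 108.1] 8.7 1186 z 66.3
boxall [559.1 -20.2] [262.9 108.1] 8.7 1530 z 66.9
rack [ 540.9 -256.2] [ 72.2 228.8] 87.0 1235 z 42.4
grille [569.6 217.1] [208.1  86.4] 0.7 1336 z 5.7
tab [568.6 215.4] [43.6 10.8] 0.9 60 z 44.2
pl8 zmax 0.114 [622.9 -10.4] [12.8 42.7] 9.9 46 z 108.2
pl11 zmax 1.275 [491.6   9.2] [ 43.3 213.9] 76.8 51 z 108.9
pl13 zmax 0.114 [548.8 -23.2] [13.5 43. ] 8.3 54 z 108.5
pl16 zmax 1.275 [457.2   0. ] [ 41.1 145.8] 64.7 62 z 108.0
pl19 zmax 0.113 [473.4 -31.7] [13.7 42.8] 8.3 64 z 106.9
slot [ 540.1 -256.1] [ 85.4 225.3] 84.8 500 z 9.8
```

View pics/crop0.png

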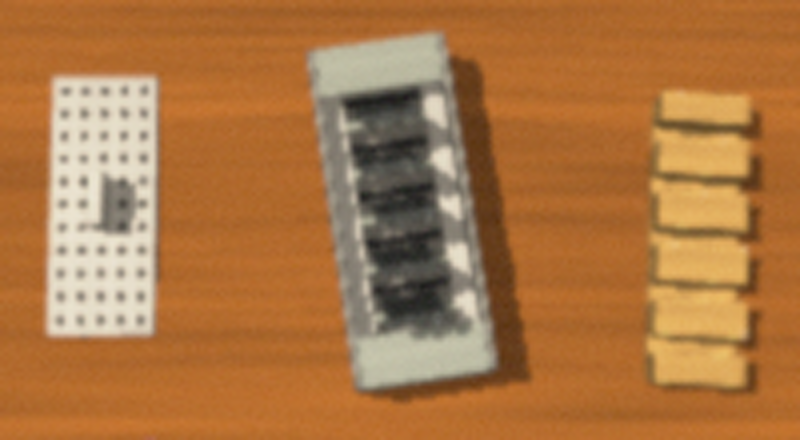

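```bash
cat >> h.py <<'E'
def Rt(yaw_deg,tilt=0.,s=1):
    """tool y along s*(direction yaw in xy), tool z down, leaning forward by tilt along yaw dir"""
    a=np.radians(yaw_deg); b=np.array([np.cos(a),np.sin(a),0]); k=np.array([0,0,1.])
    z=np.sin(tilt)*b-np.cos(tilt)*k; y=s*(np.cos(tilt)*b+np.sin(tilt)*k); return np.c_[np.cross(y,z),y,z]
def plan(pos,R,o=None):
    o=o or ctrl.get_obs(); R0=Ro.from_rotvec(o["tool_rot"]).as_matrix(); d=np.array(pos)-o["tool_pos"]
    print("rot deg",np.round(np.degrees(Ro.from_matrix(R0.T@R).as_rotvec()),2),"lin before rot",np.round(R0.T@d,4),"lin after rot",np.round(R.T@d,4))
E
python3 - <<'E'
from h import *
o=ctrl.get_obs(); print(Ro.from_rotvec(o["tool_rot"]).as_matrix().round(3)); print(ctrl.camera_info("wrist")["T_tool_cam"])
for s in(1,-1): plan([.55,-.13,.40],Rt(0,0,s))
E
```

```text
[[ 0.936  0.351 -0.   ]
 [ 0.351 -0.936  0.002]
 [ 0.    -0.002 -1.   ]]
[[-9.55248764e-04 -9.58498171e-01 -2.85097077e-01  7.25802292e-02]
 [ 9.99999518e-01 -8.51299996e-04 -4.88531190e-04 -5.45531805e-04]
 [ 2.25553111e-04 -2.85097406e-01  9.58498523e-01 -1.65861683e-01]
 [ 0.00000000e+00  0.00000000e+00  0.00000000e+00  1.00000000e+00]]
rot deg [ -0.09  -0.08 -69.44] lin before rot [ 0.4693 -0.3099 -0.1922] lin after rot [ 0.4546  0.3307 -0.1928]
rot deg [-8.0000e-02  1.0000e-01  1.1056e+02] lin before rot [ 0.4693 -0.3099 -0.1922] lin after rot [-0.4546 -0.3307 -0.1928]
```

Emit:
{"api": "jog_arm", "payload": {
  "steps": [
    {"delta_rot":[0,0,-7.7],"linear":[0,0,-0.021],"grip":0.085},
    {"delta_rot":[0,0,-7.7],"linear":[0,0,-0.021],"grip":0.085},
    {"delta_rot":[0,0,-7.7],"linear":[0,0,-0.021],"grip":0.085},
    {"delta_rot":[0,0,-7.7],"linear":[0,0,-0.021],"grip":0.085},
    {"delta_rot":[0,0,-7.7],"linear":[0,0,-0.021],"grip":0.085},
    {"delta_rot":[0,0,-7.7],"linear":[0,0,-0.021],"grip":0.085},
    {"delta_rot":[0,0,-7.7],"linear":[0,0,-0.021],"grip":0.085},
    {"delta_rot":[0,0,-7.7],"linear":[0,0,-0.021],"grip":0.085},
    {"delta_rot":[0,0,-7.7],"linear":[0,0,-0.021],"grip":0.085}
  ]
}}

```text
t: 1.0
tool_pos: [0.2194, -0.585, 0.3974]
tool_rot: [-2.217, -2.224, -0.001]
contact_force: [0.3, -0.1, -0.8]
opening: 0.085
grip_force: 0.0
```

Emit:
{"api": "jog_arm", "payload": {
  "steps": [
    {"delta_rot":[0,0,0],"linear":[0.045,0.033,0],"grip":0.085},
    {"delta_rot":[0,0,0],"linear":[0.045,0.033,0],"grip":0.085},
    {"delta_rot":[0,0,0],"linear":[0.045,0.033,0],"grip":0.085},
    {"delta_rot":[0,0,0],"linear":[0.045,0.033,0],"grip":0.085},
    {"delta_rot":[0,0,0],"linear":[0.045,0.033,0],"grip":0.024},
    {"delta_rot":[0,0,0],"linear":[0.045,0.033,0],"grip":0.024},
    {"delta_rot":[0,0,0],"linear":[0.045,0.033,0],"grip":0.024},
    {"delta_rot":[0,0,0],"linear":[0.045,0.033,0],"grip":0.024},
    {"delta_rot":[0,0,0],"linear":[0.045,0.033,0],"grip":0.024},
    {"delta_rot":[0,0,0],"linear":[0.045,0.033,0],"grip":0.024}
  ]
}}

```text
t: 2.0
tool_pos: [0.5169, -0.1807, 0.3969]
tool_rot: [-2.224, -2.219, 0.0]
contact_force: [1.3, -0.6, 0.7]
opening: 0.024
grip_force: 0.0
```

```bash
python3 - <<'E'
from h import *
a=cam("wrist"); print(ctrl.get_obs()["tool_pos"]); save("w1",a[0]); X=cloud(*a[1:]); np.savez("/tmp/w1",im=a[0],X=X)
im=a[0];Z=X[...,2]
def rect(m,name):
    P=X[m][:,:2]*1000; r=cv2.minAreaRect(P.astype(np.float32)); print(name,np.round(r[0],1),np.round(r[1],1),round(r[2],1),len(P), "z",np.round(np.median(X[m][:,2])*1000,1))
R=(X[...,1]<-.19)&(X[...,1]>-.33)&(abs(X[...,0]-.54)<.15)
rect(R&(abs(Z-.042)<.006),"rack")
m=(R&(abs(Z-.042)<.006)).astype(np.uint8); n,l=cv2.connectedComponents(m)
for i in range(1,n):
    if (l==i).sum()>60: rect(l==i,"block")
B=(X[...,1]<.09)&(X[...,1]>-.13)&(abs(X[...,0]-.56)<.17)
rect(B&(abs(Z-.066)<.006),"rim")
m=(B&(Z>.085)).astype(np.uint8); n,l=cv2.connectedComponents(m)
for i in range(1,n):
    if (l==i).sum()>20: rect(l==i,"plate"); print(Z[l==i].max())
E
```

```text
[ 0.5201003  -0.17476045  0.39642852]
rack [ 541.  -253.5] [ 70.8 230.1] 87.0 3985 z 42.1
block [ 438.2 -247.8] [70.3 24.1] 87.4 589 z 42.1
block [ 478.  -250.2] [70.8 28.6] 88.3 697 z 42.1
block [ 519.4 -252.1] [70.2 29. ] 87.1 691 z 42.1
block [ 561.3 -254.5] [70.1 29. ] 87.0 692 z 42.1
block [ 603.  -256.6] [70.1 29.3] 86.9 700 z 42.1
block [ 643.1 -258.4] [69.9 25.7] 87.0 616 z 42.0
rim [559.3 -18.6] [263.2 108.9] 8.6 5726 z 66.2
plate [620.8  -9.5] [13.  43.9] 16.9 266 z 108.8
0.1119355047058791
plate [586.2 -10.8] [13.9 43.5] 9.1 305 z 108.6
0.11112113032456034
plate [515.  -53.8] [ 13.9 107.1] 8.3 406 z 107.9
0.5627239767090951
plate [549.8 -22.3] [13.9 44.4] 8.7 350 z 108.2
0.11177092626198692
plate [485.5 -60.7] [ 23.3 110.6] 21.9 452 z 107.3
0.5627239767090951
```

View pics/w1.png

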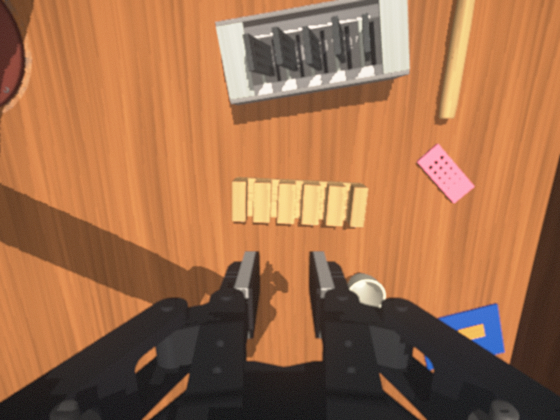

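```bash
cat >> h.py <<'E'
BC=np.array([.5592,-.0194]); BY=8.65; T=.245; RC=np.array([.5406,-.255]); RY=-3.0
def b2w(x,y,z):
    a=np.radians(BY); return np.array([BC[0]+x*np.cos(a)-y*np.sin(a),BC[1]+x*np.sin(a)+y*np.cos(a),z])
def pick(i,back=0.,depth=.034):
    R=Rt(BY,T); top=b2w(-.0127+.038*(i-3),0,.1095); return top+R[:,2]*(depth-back),R
def slot(i,z=.079):
    a=np.radians(RY); x=.042*(i-3); return np.array([RC[0]+x*np.cos(a),RC[1]+x*np.sin(a),z]),Rt(RY)
E
python3 - <<'E'
from h import *
p,R=pick(1,.07); print(p); plan(p,R)
E
```

```text
[ 0.46287621 -0.0340536   0.14442494]
rot deg [-13.88   0.72  -8.33] lin before rot [ 0.1397 -0.0569  0.2526] lin after rot [ 0.1477 -0.0955  0.2359]
```

Emit:
{"api": "jog_arm", "payload": {
  "steps": [
    {"delta_rot":[-6.94,0.36,-4.16],"linear":[0,0,0],"grip":0.024},
    {"delta_rot":[-6.94,0.36,-4.17],"linear":[0,0,0],"grip":0.024},
    {"delta_rot":[0,0,0],"linear":[0.021,-0.0137,0.0337],"grip":0.024},
    {"delta_rot":[0,0,0],"linear":[0.0211,-0.0136,0.0337],"grip":0.024},
    {"delta_rot":[0,0,0],"linear":[0.0211,-0.0136,0.0337],"grip":0.024},
    {"delta_rot":[0,0,0],"linear":[0.0211,-0.0137,0.0337],"grip":0.024},
    {"delta_rot":[0,0,0],"linear":[0.0211,-0.0136,0.0337],"grip":0.024},
    {"delta_rot":[0,0,0],"linear":[0.0211,-0.0137,0.0337],"grip":0.024},
    {"delta_rot":[0,0,0],"linear":[0.0211,-0.0136,0.0337],"grip":0.024},
    {"delta_rot":[0,0,0],"linear":[0,0,0],"grip":0.024}
  ]
}}

```text
t: 3.05
tool_pos: [0.454, -0.0399, 0.1364]
tool_rot: [1.949, 2.256, 0.262]
contact_force: [-0.4, 0.7, -1.3]
opening: 0.0242
grip_force: 0.0
```

```bash
python3 - <<'E'
from h import *
a=cam("wrist"); save("w2",a[0])
o=ctrl.get_obs(); print(o["tool_pos"],o["opening"]); p,R=pick(1); plan(p,R)
X=cloud(*a[1:]); Z=X[...,2]; al=np.radians(BY); e=np.array([np.cos(al),np.sin(al)]); n=np.array([-e[1],e[0]])
bx=(X[...,:2]-BC)@e*1000; by=(X[...,:2]-BC)@n*1000
# top faces and lines: points z>.09 within the box
m=(abs(by)<30)&(abs(bx)<110)&(Z>.095)&(Z<.113)
for i in range(1,6):
    k=m&(abs(bx-(-12.7+38*(i-3)))<15)
    if k.sum()>20:
        # project to plate normal coordinate
        s=bx[k]*np.cos(T)+(Z[k]*1000-109.5)*np.sin(T) - (-12.7+38*(i-3))*np.cos(T)
        print(i,k.sum(),"normal coord pctl",np.percentile(s,[3,20,50,80,97]).round(1),"by",np.percentile(by[k],[2,98]).round(1),"zmax",np.percentile(Z[k],98).round(4))
E
```

```text
[ 0.45699045 -0.04166789  0.14084798] 0.023800532514840492
rot deg [-0.49  0.22 -0.31] lin before rot [0.0069 0.0082 0.0681] lin after rot [0.0066 0.0076 0.0682]
1 863 normal coord pctl [-5.3 -3.9 -1.4  1.   2.4] by [-18.1  24.6] zmax 0.1106
2 1044 normal coord pctl [-5.5 -5.2 -2.3  0.9  2.7] by [-16.3  26.3] zmax 0.1104
3 1072 normal coord pctl [-5.1 -4.7 -3.   0.6  2.5] by [-21.6  21. ] zmax 0.1103
4 1148 normal coord pctl [-5.6 -5.1 -4.3 -0.3  2.1] by [-16.   26.2] zmax 0.1102
5 1200 normal coord pctl [-5.5 -4.9 -4.3 -0.5  2.1] by [-19.6  22.8] zmax 0.1102
```

View pics/w2.png

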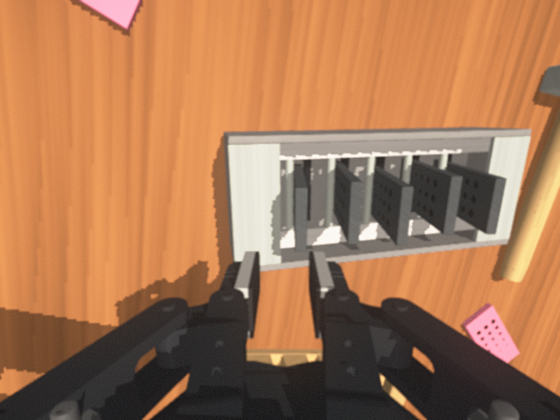

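```bash
sed -i 's/top=b2w(-.0127+.038\*(i-3),0,.1095)/top=b2w(-.0142+.038*(i-3),.003,.1095)/; s/RC=np.array(\[.5406,-.255\])/RC=np.array([.5408,-.254])/' h.py; cat > s.py <<'E'
import sys; from h import *
o=ctrl.get_obs(); print(o["t"],o["tool_pos"].round(4),o["opening"],o["contact_force"].round(1)); plan(*eval(sys.argv[1]))
E
python3 s.py "pick(1)"
```

```text
3.1 [ 0.457  -0.0417  0.1408] 0.023800532514840492 [ 0.1 -0.1  0.1]
rot deg [-0.49  0.22 -0.31] lin before rot [0.0099 0.0067 0.0678] lin after rot [0.0096 0.0062 0.0679]
```

Emit:
{"api": "jog_arm", "payload": {
  "steps": [
    {"delta_rot":[-0.5,0.2,-0.3],"linear":[0.0096,0.0062,0],"grip":0.024},
    {"delta_rot":[0,0,0],"linear":[0,0,0.016],"grip":0.024},
    {"delta_rot":[0,0,0],"linear":[0,0,0.016],"grip":0.024},
    {"delta_rot":[0,0,0],"linear":[0,0,0],"grip":0.024},
    {"delta_rot":[0,0,0],"linear":[0,0,0],"grip":0.024}
  ]
}}

```text
t: 3.6
tool_pos: [0.4737, -0.0322, 0.1175]
tool_rot: [1.931, 2.243, 0.282]
contact_force: [-0.5, 0.5, 0.4]
opening: 0.0242
grip_force: 0.0
```

```bash
python3 s.py "pick(1)"
```

```text
3.6 [ 0.4737 -0.0322  0.1175] 0.02417398629713744 [-0.5  0.5  0.4]
rot deg [ 0.51  0.27 -0.08] lin before rot [ 0.003  -0.0059  0.0408] lin after rot [ 0.0028 -0.0056  0.0409]
```

Emit:
{"api": "jog_arm", "payload": {
  "steps": [
    {"delta_rot":[0.5,0.3,-0.1],"linear":[0.0028,-0.0056,0],"grip":0.024},
    {"delta_rot":[0,0,0],"linear":[0,0,0],"grip":0.024},
    {"delta_rot":[0,0,0],"linear":[0,0,0.02],"grip":0.024},
    {"delta_rot":[0,0,0],"linear":[0,0,0.0208],"grip":0.024},
    {"delta_rot":[0,0,0],"linear":[0,0,0],"grip":0.024},
    {"delta_rot":[0,0,0],"linear":[0,0,0],"grip":0.024},
    {"delta_rot":[0,0,0],"linear":[0,0,0],"grip":0.024}
  ]
}}

```text
t: 4.3
tool_pos: [0.4767, -0.0284, 0.0756]
tool_rot: [1.935, 2.253, 0.277]
contact_force: [0.1, 0.3, 0.1]
opening: 0.0238
grip_force: 0.0
```

```bash
python3 s.py "pick(1)"
```

```text
4.3 [ 0.4767 -0.0284  0.0756] 0.02384655429940204 [0.1 0.3 0.1]
rot deg [-0.04 -0.05  0.04] lin before rot [-0.0005  0.0012 -0.0006] lin after rot [-0.0005  0.0012 -0.0006]
```

Aligned. Close the fingers.

Emit:
{"api": "jog_arm", "payload": {
  "steps": [
    {"delta_rot":[0,0,0],"linear":[0,0.001,0],"grip":0.0},
    {"delta_rot":[0,0,0],"linear":[0,0,0],"grip":0.0},
    {"delta_rot":[0,0,0],"linear":[0,0,0],"grip":0.0},
    {"delta_rot":[0,0,0],"linear":[0,0,0],"grip":0.0}
  ],
  "newtons": 60
}}

```text
t: 4.7
tool_pos: [0.478, -0.0282, 0.0759]
tool_rot: [1.935, 2.253, 0.278]
contact_force: [-1.6, 0.4, 5.0]
opening: 0.0062
grip_force: 60.9
```

Emit:
{"api": "jog_arm", "payload": {
  "steps": [
    {"delta_rot":[0,0,0],"linear":[0,0,-0.01],"grip":0.0},
    {"delta_rot":[0,0,0],"linear":[0,0,-0.02],"grip":0.0},
    {"delta_rot":[0,0,0],"linear":[0,0,-0.03],"grip":0.0},
    {"delta_rot":[0,0,0],"linear":[0,0,-0.03],"grip":0.0},
    {"delta_rot":[0,0,0],"linear":[0,0,-0.03],"grip":0.0},
    {"delta_rot":[0,0,0],"linear":[0,0,-0.02],"grip":0.0},
    {"delta_rot":[0,0,0],"linear":[0,0,0],"grip":0.0},
    {"delta_rot":[0,0,0],"linear":[0,0,0],"grip":0.0}
  ]
}}

```text
t: 5.5
tool_pos: [0.443, -0.0331, 0.2091]
tool_rot: [1.938, 2.256, 0.275]
contact_force: [0.3, 0.2, -3.7]
opening: 0.006
grip_force: 59.9
```

```bash
python3 s.py "slot(1,.2)"
```

```text
5.5 [ 0.443  -0.0331  0.2091] 0.006043131814428966 [ 0.3  0.2 -3.7]
rot deg [13.72 -1.53 11.63] lin before rot [-0.2161 -0.0205  0.0038] lin after rot [-0.2155  0.0253  0.0091]
```

Emit:
{"api": "jog_arm", "payload": {
  "steps": [
    {"delta_rot":[4.57,-0.51,3.88],"linear":[0,0,0],"grip":0.0},
    {"delta_rot":[4.57,-0.51,3.88],"linear":[0,0,0],"grip":0.0},
    {"delta_rot":[4.57,-0.51,3.88],"linear":[0,0,0],"grip":0.0},
    {"delta_rot":[0,0,0],"linear":[-0.043,0.005,0.002],"grip":0.0},
    {"delta_rot":[0,0,0],"linear":[-0.043,0.005,0.002],"grip":0.0},
    {"delta_rot":[0,0,0],"linear":[-0.043,0.005,0.002],"grip":0.0},
    {"delta_rot":[0,0,0],"linear":[-0.043,0.005,0.002],"grip":0.0},
    {"delta_rot":[0,0,0],"linear":[-0.0435,0.005,0.001],"grip":0.0},
    {"delta_rot":[0,0,0],"linear":[0,0,0],"grip":0.0},
    {"delta_rot":[0,0,0],"linear":[0,0,0],"grip":0.0}
  ]
}}

```text
t: 6.5
tool_pos: [0.4562, -0.2496, 0.1983]
tool_rot: [-2.278, -2.158, -0.001]
contact_force: [-0.8, -0.0, -3.0]
opening: 0.0059
grip_force: 59.9
```

```bash
python3 s.py "slot(1,.079)"; python3 - <<'E'
from h import *
a=cam("wrist"); save("w3",a[0])
X=cloud(*a[1:]); Z=X[...,2]; al=np.radians(RY); e=np.array([np.cos(al),np.sin(al)]); n=np.array([-e[1],e[0]])
rx=(X[...,:2]-RC)@e*1000; ry=(X[...,:2]-RC)@n*1000
m=(abs(ry)<60)&(abs(rx)<130)&(abs(Z-.042)<.005)
# rack edges: slots visible
k=m&(abs(ry)<25); h,_=np.histogram(rx[k],np.arange(-116,117,1)); print(''.join('#' if v>2 else '.' for v in h))
print("ry",np.percentile(ry[m],[.5,99.5]))
k=(Z>.1)&(abs(rx+84)<30)&(abs(ry)<50)&(Z<.19); print(k.sum(), [np.percentile(q[k],[2,50,98]).round(1) for q in (rx,ry,Z*1000)])
E
```

```text
6.5 [ 0.4562 -0.2496  0.1983] 0.0059470123840578105 [-0.8 -0.  -3. ]
rot deg [-0.13 -0.2  -0.11] lin before rot [-0.0004  0.001   0.1193] lin after rot [0.     0.0007 0.1193]
.########################.............##############################............###############################...........##############################............##############################...........##########################.
ry [-34.04808547  35.28342901]
283 [array([-88.8, -85. , -81.3]), array([20.7, 21.1, 21.5]), array([129.6, 165.3, 189.3])]
```

View pics/w3.png

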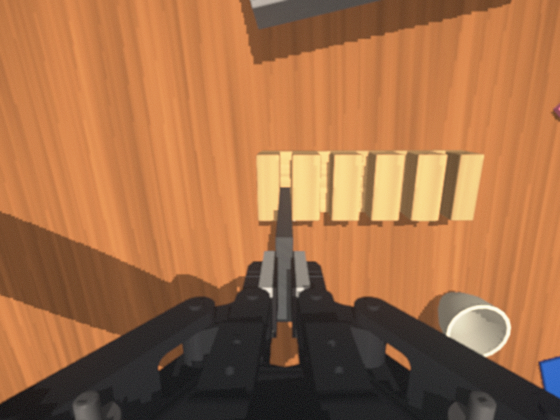

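Emit:
{"api": "jog_arm", "payload": {
  "steps": [
    {"delta_rot":[0,0,0],"linear":[0,0.0005,0.035],"grip":0.0},
    {"delta_rot":[0,0,0],"linear":[0,0,0.03],"grip":0.0},
    {"delta_rot":[0,0,0],"linear":[0,0,0.02],"grip":0.0},
    {"delta_rot":[0,0,0],"linear":[0,0,0.015],"grip":0.0},
    {"delta_rot":[0,0,0],"linear":[0,0,0.012],"grip":0.0},
    {"delta_rot":[0,0,0],"linear":[0,0,0.005],"grip":0.0},
    {"delta_rot":[0,0,0],"linear":[0,0,0],"grip":0.0},
    {"delta_rot":[0,0,0],"linear":[0,0,0],"grip":0.0}
  ]
}}

```text
t: 7.35
tool_pos: [0.4588, -0.2502, 0.0854]
tool_rot: [2.276, 2.16, 0.003]
contact_force: [0.5, 0.0, -2.3]
opening: 0.0058
grip_force: 59.8
```

Emit:
{"api": "jog_arm", "payload": {
  "steps": [
    {"delta_rot":[0,0,0],"linear":[0,-0.001,0.003],"grip":0.0},
    {"delta_rot":[0,0,0],"linear":[0,0,0.002],"grip":0.0},
    {"delta_rot":[0,0,0],"linear":[0,0,0],"grip":0.0},
    {"delta_rot":[0,0,0],"linear":[0,0,0],"grip":0.0}
  ]
}}

```text
t: 7.75
tool_pos: [0.4572, -0.2499, 0.0795]
tool_rot: [2.278, 2.161, 0.002]
contact_force: [0.4, -0.3, -2.0]
opening: 0.0061
grip_force: 59.9
```

Emit:
{"api": "jog_arm", "payload": {
  "steps": [
    {"delta_rot":[0,0,0],"linear":[0,0,0.001],"grip":0.0},
    {"delta_rot":[0,0,0],"linear":[0,0,0.001],"grip":0.0},
    {"delta_rot":[0,0,0],"linear":[0,0,0],"grip":0.0},
    {"delta_rot":[0,0,0],"linear":[0,0,0],"grip":0.0}
  ]
}}

```text
t: 8.15
tool_pos: [0.4583, -0.2503, 0.0795]
tool_rot: [2.276, 2.16, 0.004]
contact_force: [-0.5, 1.0, 7.0]
opening: 0.0061
grip_force: 61.0
```

Emit:
{"api": "jog_arm", "payload": {
  "steps": [
    {"delta_rot":[0,0,0],"linear":[0,0,0],"grip":0.024},
    {"delta_rot":[0,0,0],"linear":[0,0,0],"grip":0.024},
    {"delta_rot":[0,0,0],"linear":[0,0,0],"grip":0.024},
    {"delta_rot":[0,0,0],"linear":[0,0,-0.02],"grip":0.024},
    {"delta_rot":[0,0,0],"linear":[0,0,-0.04],"grip":0.024},
    {"delta_rot":[0,0,0],"linear":[0,0,-0.04],"grip":0.024},
    {"delta_rot":[0,0,0],"linear":[0,0,-0.021],"grip":0.024},
    {"delta_rot":[0,0,0],"linear":[0,0,0],"grip":0.024},
    {"delta_rot":[0,0,0],"linear":[0,0,0],"grip":0.024},
    {"delta_rot":[0,0,0],"linear":[0,0,0],"grip":0.024}
  ]
}}

```text
t: 9.15
tool_pos: [0.4559, -0.249, 0.196]
tool_rot: [-2.278, -2.161, -0.001]
contact_force: [0.1, 0.2, 0.0]
opening: 0.0243
grip_force: 0.0
```

```bash
python3 s.py "pick(2,.08)"; python3 - <<'E'
from h import *
a=cam("wrist")
X=cloud(*a[1:]); Z=X[...,2]; al=np.radians(RY); e=np.array([np.cos(al),np.sin(al)]); n=np.array([-e[1],e[0]])
rx=(X[...,:2]-RC)@e*1000; ry=(X[...,:2]-RC)@n*1000
k=(Z>.06)&(abs(rx+84)<30)&(abs(ry)<50)&(Z<.13); print(k.sum(), [np.percentile(q[k],[2,50,98]).round(1) for q in (rx,ry,Z*1000)])
E
```

```text
9.15 [ 0.4559 -0.249   0.196 ] 0.024292894892700718 [0.1 0.2 0. ]
rot deg [-14.03   1.31 -11.62] lin before rot [0.2248 0.0284 0.0423] lin after rot [0.2145 0.0609 0.0584]
621 [array([-86.2, -82.6, -78.7]), array([-22.4,   3.6,  20.5]), array([ 69.1, 113. , 114.5])]
```

Emit:
{"api": "jog_arm", "payload": {
  "steps": [
    {"delta_rot":[-4.68,0.44,-3.87],"linear":[0,0,0],"grip":0.024},
    {"delta_rot":[-4.68,0.44,-3.87],"linear":[0,0,0],"grip":0.024},
    {"delta_rot":[-4.68,0.44,-3.87],"linear":[0,0,0],"grip":0.024},
    {"delta_rot":[0,0,0],"linear":[0.043,0.0122,0.0117],"grip":0.024},
    {"delta_rot":[0,0,0],"linear":[0.043,0.0122,0.0117],"grip":0.024},
    {"delta_rot":[0,0,0],"linear":[0.043,0.0122,0.0117],"grip":0.024},
    {"delta_rot":[0,0,0],"linear":[0.043,0.0122,0.0117],"grip":0.024},
    {"delta_rot":[0,0,0],"linear":[0.0425,0.0121,0.0116],"grip":0.024},
    {"delta_rot":[0,0,0],"linear":[0,0,0],"grip":0.024},
    {"delta_rot":[0,0,0],"linear":[0,0,0],"grip":0.024}
  ]
}}

```text
t: 10.2
tool_pos: [0.4962, -0.0257, 0.1543]
tool_rot: [1.931, 2.254, 0.275]
contact_force: [0.2, -1.0, 0.4]
opening: 0.0238
grip_force: 0.0
```

```bash
python3 s.py "pick(2)"
```

```text
10.2 [ 0.4962 -0.0257  0.1543] 0.023806810005688912 [ 0.2 -1.   0.4]
rot deg [-0.01  0.06  0.17] lin before rot [-0.0002 -0.0002  0.0801] lin after rot [-0.0003 -0.0002  0.0801]
```

Emit:
{"api": "jog_arm", "payload": {
  "steps": [
    {"delta_rot":[0,0,0],"linear":[0,0,0.025],"grip":0.024},
    {"delta_rot":[0,0,0],"linear":[0,0,0.025],"grip":0.024},
    {"delta_rot":[0,0,0],"linear":[0,0,0.02],"grip":0.024},
    {"delta_rot":[0,0,0],"linear":[0,0,0.01],"grip":0.024},
    {"delta_rot":[0,0,0],"linear":[0,0,0],"grip":0.024},
    {"delta_rot":[0,0,0],"linear":[0,0,0],"grip":0.024},
    {"delta_rot":[0,0,0],"linear":[0,0,0],"grip":0.0},
    {"delta_rot":[0,0,0],"linear":[0,0,0],"grip":0.0},
    {"delta_rot":[0,0,0],"linear":[0,0,0],"grip":0.0},
    {"delta_rot":[0,0,0],"linear":[0,0,0],"grip":0.0}
  ]
}}

```text
t: 11.2
tool_pos: [0.5176, -0.0243, 0.0801]
tool_rot: [1.93, 2.248, 0.279]
contact_force: [-1.9, -0.0, 5.4]
opening: 0.0058
grip_force: 61.5
```

Emit:
{"api": "jog_arm", "payload": {
  "steps": [
    {"delta_rot":[0,0,0],"linear":[0,0,-0.01],"grip":0.0},
    {"delta_rot":[0,0,0],"linear":[0,0,-0.02],"grip":0.0},
    {"delta_rot":[0,0,0],"linear":[0,0,-0.03],"grip":0.0},
    {"delta_rot":[0,0,0],"linear":[0,0,-0.03],"grip":0.0},
    {"delta_rot":[0,0,0],"linear":[0,0,-0.03],"grip":0.0},
    {"delta_rot":[0,0,0],"linear":[0,0,-0.02],"grip":0.0},
    {"delta_rot":[0,0,0],"linear":[0,0,0],"grip":0.0},
    {"delta_rot":[0,0,0],"linear":[0,0,0],"grip":0.0}
  ]
}}

```text
t: 12.0
tool_pos: [0.482, -0.0286, 0.2132]
tool_rot: [1.933, 2.25, 0.277]
contact_force: [-0.7, 0.6, -3.1]
opening: 0.0059
grip_force: 60.4
```

```bash
python3 s.py "slot(2,.2)"
```

```text
12.0 [ 0.482  -0.0286  0.2132] 0.005887798566170742 [-0.7  0.6 -3.1]
rot deg [14.08 -1.32 11.61] lin before rot [-0.2232 -0.0197  0.0091] lin after rot [-0.222   0.0285  0.0132]
```

Emit:
{"api": "jog_arm", "payload": {
  "steps": [
    {"delta_rot":[4.69,-0.44,3.87],"linear":[0,0,0],"grip":0.0},
    {"delta_rot":[4.69,-0.44,3.87],"linear":[0,0,0],"grip":0.0},
    {"delta_rot":[4.69,-0.44,3.87],"linear":[0,0,0],"grip":0.0},
    {"delta_rot":[0,0,0],"linear":[-0.0444,0.0057,0.0026],"grip":0.0},
    {"delta_rot":[0,0,0],"linear":[-0.0444,0.0057,0.0026],"grip":0.0},
    {"delta_rot":[0,0,0],"linear":[-0.0444,0.0057,0.0026],"grip":0.0},
    {"delta_rot":[0,0,0],"linear":[-0.0444,0.0057,0.0026],"grip":0.0},
    {"delta_rot":[0,0,0],"linear":[-0.0444,0.0057,0.0026],"grip":0.0},
    {"delta_rot":[0,0,0],"linear":[0,0,0],"grip":0.0},
    {"delta_rot":[0,0,0],"linear":[0,0,0],"grip":0.0}
  ]
}}

```text
t: 13.0
tool_pos: [0.4983, -0.252, 0.1981]
tool_rot: [-2.278, -2.157, -0.001]
contact_force: [-0.0, 0.4, -3.0]
opening: 0.0054
grip_force: 60.4
```

```bash
cat > held.py <<'E'
import sys; from h import *
i=int(sys.argv[1]); a=cam("wrist")
X=cloud(*a[1:]); Z=X[...,2]; al=np.radians(RY); e=np.array([np.cos(al),np.sin(al)]); n=np.array([-e[1],e[0]])
rx=(X[...,:2]-RC)@e*1000-42*(i-3); ry=(X[...,:2]-RC)@n*1000
k=(Z>.12)&(abs(rx)<18)&(abs(ry)<50)&(Z<.185)
for z0,z1 in((.12,.145),(.145,.185)):
    q=k&(Z>=z0)&(Z<z1); print("held rx off slot",np.percentile(rx[q],[3,97]).round(1),"ry",np.percentile(ry[q],[3,97]).round(1),q.sum(),"zmin",Z[q].min().round(4))
E
python3 s.py "slot(2,.079)"; python3 held.py 2
```

```text
13.0 [ 0.4983 -0.252   0.1981] 0.005380800965258848 [-0.   0.4 -3. ]
rot deg [-0.17 -0.18 -0.11] lin before rot [-1.000e-04  9.000e-04  1.191e-01] lin after rot [0.0002 0.0006 0.1191]
held rx off slot [-6.8  0.6] ry [24.7 25.7] 66 zmin 0.1238
held rx off slot [-6.   1.6] ry [24.8 25.6] 185 zmin 0.145
```

Emit:
{"api": "jog_arm", "payload": {
  "steps": [
    {"delta_rot":[0,0,0],"linear":[0,0.002,0],"grip":0.0},
    {"delta_rot":[0,0,0],"linear":[0,0,0.035],"grip":0.0},
    {"delta_rot":[0,0,0],"linear":[0,0,0.03],"grip":0.0},
    {"delta_rot":[0,0,0],"linear":[0,0,0.02],"grip":0.0},
    {"delta_rot":[0,0,0],"linear":[0,0,0.015],"grip":0.0},
    {"delta_rot":[0,0,0],"linear":[0,0,0.012],"grip":0.0},
    {"delta_rot":[0,0,0],"linear":[0,0,0.002],"grip":0.0},
    {"delta_rot":[0,0,0],"linear":[0,0,0],"grip":0.0},
    {"delta_rot":[0,0,0],"linear":[0,0,0],"grip":0.0}
  ]
}}

```text
t: 13.95
tool_pos: [0.5025, -0.2526, 0.0888]
tool_rot: [2.276, 2.16, 0.002]
contact_force: [-0.1, 0.4, -2.7]
opening: 0.006
grip_force: 60.4
```

Emit:
{"api": "jog_arm", "payload": {
  "steps": [
    {"delta_rot":[0,0,0],"linear":[0,0,0.001],"grip":0.0},
    {"delta_rot":[0,0,0],"linear":[0,0,0.001],"grip":0.0},
    {"delta_rot":[0,0,0],"linear":[0,0,0],"grip":0.0},
    {"delta_rot":[0,0,0],"linear":[0,0,0],"grip":0.0}
  ]
}}

```text
t: 14.35
tool_pos: [0.5016, -0.2522, 0.0855]
tool_rot: [2.278, 2.161, 0.002]
contact_force: [0.6, 0.4, -2.3]
opening: 0.0057
grip_force: 60.4
```

Emit:
{"api": "jog_arm", "payload": {
  "steps": [
    {"delta_rot":[0,0,0],"linear":[0,0,0.0015],"grip":0.0},
    {"delta_rot":[0,0,0],"linear":[0,0,0.0015],"grip":0.0},
    {"delta_rot":[0,0,0],"linear":[0,0,0],"grip":0.0},
    {"delta_rot":[0,0,0],"linear":[0,0,0],"grip":0.0}
  ]
}}

```text
t: 14.75
tool_pos: [0.5022, -0.2524, 0.0833]
tool_rot: [2.277, 2.161, 0.002]
contact_force: [-0.6, 1.2, 3.5]
opening: 0.0056
grip_force: 61.1
```

Emit:
{"api": "jog_arm", "payload": {
  "steps": [
    {"delta_rot":[0,0,0],"linear":[0,0,0],"grip":0.024},
    {"delta_rot":[0,0,0],"linear":[0,0,0],"grip":0.024},
    {"delta_rot":[0,0,0],"linear":[0,0,0],"grip":0.024},
    {"delta_rot":[0,0,0],"linear":[0,0,-0.02],"grip":0.024},
    {"delta_rot":[0,0,0],"linear":[0,0,-0.04],"grip":0.024},
    {"delta_rot":[0,0,0],"linear":[0,0,-0.04],"grip":0.024},
    {"delta_rot":[0,0,0],"linear":[0,0,-0.019],"grip":0.024},
    {"delta_rot":[0,0,0],"linear":[0,0,0],"grip":0.024},
    {"delta_rot":[0,0,0],"linear":[0,0,0],"grip":0.024},
    {"delta_rot":[0,0,0],"linear":[0,0,0],"grip":0.024}
  ]
}}

```text
t: 15.75
tool_pos: [0.5004, -0.2515, 0.1988]
tool_rot: [-2.277, -2.161, -0.0]
contact_force: [0.6, 1.1, -0.4]
opening: 0.0241
grip_force: 0.0
```

```bash
python3 s.py "pick(3,.08)"
```

```text
15.75 [ 0.5004 -0.2515  0.1988] 0.02405118669190664 [ 0.6  1.1 -0.4]
rot deg [-14.08   1.32 -11.62] lin before rot [0.2326 0.0212 0.0451] lin after rot [0.2236 0.0548 0.0598]
```

Emit:
{"api": "jog_arm", "payload": {
  "steps": [
    {"delta_rot":[-4.69,0.44,-3.87],"linear":[0,0,0],"grip":0.024},
    {"delta_rot":[-4.69,0.44,-3.87],"linear":[0,0,0],"grip":0.024},
    {"delta_rot":[-4.69,0.44,-3.87],"linear":[0,0,0],"grip":0.024},
    {"delta_rot":[0,0,0],"linear":[0.0447,0.011,0.012],"grip":0.024},
    {"delta_rot":[0,0,0],"linear":[0.0447,0.011,0.012],"grip":0.024},
    {"delta_rot":[0,0,0],"linear":[0.0447,0.011,0.012],"grip":0.024},
    {"delta_rot":[0,0,0],"linear":[0.0447,0.011,0.012],"grip":0.024},
    {"delta_rot":[0,0,0],"linear":[0.0448,0.0108,0.0118],"grip":0.024},
    {"delta_rot":[0,0,0],"linear":[0,0,0],"grip":0.024},
    {"delta_rot":[0,0,0],"linear":[0,0,0],"grip":0.024}
  ]
}}

```text
t: 16.75
tool_pos: [0.5336, -0.0197, 0.1538]
tool_rot: [1.932, 2.255, 0.275]
contact_force: [0.2, -1.1, 0.9]
opening: 0.0239
grip_force: 0.0
```

```bash
python3 s.py "pick(3)"
```

```text
16.75 [ 0.5336 -0.0197  0.1538] 0.023851483555594067 [ 0.2 -1.1  0.9]
rot deg [-0.06  0.05  0.17] lin before rot [-0.0005  0.0002  0.0797] lin after rot [-0.0006  0.0001  0.0797]
```

Emit:
{"api": "jog_arm", "payload": {
  "steps": [
    {"delta_rot":[0,0,0],"linear":[0,0,0.025],"grip":0.024},
    {"delta_rot":[0,0,0],"linear":[0,0,0.025],"grip":0.024},
    {"delta_rot":[0,0,0],"linear":[0,0,0.02],"grip":0.024},
    {"delta_rot":[0,0,0],"linear":[0,0,0.012],"grip":0.024},
    {"delta_rot":[0,0,0],"linear":[0,0,0],"grip":0.024},
    {"delta_rot":[0,0,0],"linear":[0,0,0],"grip":0.024},
    {"delta_rot":[0,0,0],"linear":[0,0,0],"grip":0.0},
    {"delta_rot":[0,0,0],"linear":[0,0,0],"grip":0.0},
    {"delta_rot":[0,0,0],"linear":[0,0,0],"grip":0.0},
    {"delta_rot":[0,0,0],"linear":[0,0,0],"grip":0.0}
  ]
}}

```text
t: 17.75
tool_pos: [0.5557, -0.0184, 0.0783]
tool_rot: [1.931, 2.248, 0.279]
contact_force: [-2.1, -1.0, 6.3]
opening: 0.0063
grip_force: 61.8
```

Emit:
{"api": "jog_arm", "payload": {
  "steps": [
    {"delta_rot":[0,0,0],"linear":[0,0,-0.01],"grip":0.0},
    {"delta_rot":[0,0,0],"linear":[0,0,-0.02],"grip":0.0},
    {"delta_rot":[0,0,0],"linear":[0,0,-0.03],"grip":0.0},
    {"delta_rot":[0,0,0],"linear":[0,0,-0.03],"grip":0.0},
    {"delta_rot":[0,0,0],"linear":[0,0,-0.03],"grip":0.0},
    {"delta_rot":[0,0,0],"linear":[0,0,-0.02],"grip":0.0},
    {"delta_rot":[0,0,0],"linear":[0,0,0],"grip":0.0},
    {"delta_rot":[0,0,0],"linear":[0,0,0],"grip":0.0}
  ]
}}

```text
t: 18.55
tool_pos: [0.5202, -0.0228, 0.2115]
tool_rot: [1.933, 2.25, 0.277]
contact_force: [0.2, -1.0, -3.1]
opening: 0.0059
grip_force: 60.7
```

```bash
python3 s.py "slot(3,.2)"
```

```text
18.55 [ 0.5202 -0.0228  0.2115] 0.005918593811131095 [ 0.2 -1.  -3.1]
rot deg [14.09 -1.32 11.6 ] lin before rot [-0.2317 -0.0169  0.0081] lin after rot [-0.2298  0.0327  0.0115]
```

Emit:
{"api": "jog_arm", "payload": {
  "steps": [
    {"delta_rot":[4.69,-0.44,3.87],"linear":[0,0,0],"grip":0.0},
    {"delta_rot":[4.69,-0.44,3.87],"linear":[0,0,0],"grip":0.0},
    {"delta_rot":[4.69,-0.44,3.87],"linear":[0,0,0],"grip":0.0},
    {"delta_rot":[0,0,0],"linear":[-0.046,0.0065,0.0023],"grip":0.0},
    {"delta_rot":[0,0,0],"linear":[-0.046,0.0065,0.0023],"grip":0.0},
    {"delta_rot":[0,0,0],"linear":[-0.046,0.0065,0.0023],"grip":0.0},
    {"delta_rot":[0,0,0],"linear":[-0.046,0.0065,0.0023],"grip":0.0},
    {"delta_rot":[0,0,0],"linear":[-0.0458,0.0067,0.0023],"grip":0.0},
    {"delta_rot":[0,0,0],"linear":[0,0,0],"grip":0.0},
    {"delta_rot":[0,0,0],"linear":[0,0,0],"grip":0.0}
  ]
}}

```text
t: 19.55
tool_pos: [0.5403, -0.2543, 0.1978]
tool_rot: [-2.278, -2.157, -0.0]
contact_force: [0.3, -0.3, -1.9]
opening: 0.0057
grip_force: 60.7
```

```bash
python3 s.py "slot(3,.079)"; python3 held.py 3
```

```text
19.55 [ 0.5403 -0.2543  0.1978] 0.005677432861760803 [ 0.3 -0.3 -1.9]
rot deg [-0.16 -0.17 -0.12] lin before rot [-1.000e-04  9.000e-04  1.188e-01] lin after rot [0.0003 0.0005 0.1188]
held rx off slot [-6.6  0.6] ry [19.7 20.5] 69 zmin 0.1249
held rx off slot [-6.   1.7] ry [19.5 20.3] 203 zmin 0.145
```

Emit:
{"api": "jog_arm", "payload": {
  "steps": [
    {"delta_rot":[0,0,0],"linear":[0,0.0015,0],"grip":0.0},
    {"delta_rot":[0,0,0],"linear":[0,0,0.035],"grip":0.0},
    {"delta_rot":[0,0,0],"linear":[0,0,0.03],"grip":0.0},
    {"delta_rot":[0,0,0],"linear":[0,0,0.02],"grip":0.0},
    {"delta_rot":[0,0,0],"linear":[0,0,0.015],"grip":0.0},
    {"delta_rot":[0,0,0],"linear":[0,0,0.012],"grip":0.0},
    {"delta_rot":[0,0,0],"linear":[0,0,0.003],"grip":0.0},
    {"delta_rot":[0,0,0],"linear":[0,0,0],"grip":0.0},
    {"delta_rot":[0,0,0],"linear":[0,0,0],"grip":0.0}
  ]
}}

```text
t: 20.5
tool_pos: [0.5439, -0.2547, 0.0874]
tool_rot: [2.276, 2.16, 0.002]
contact_force: [-0.1, 1.1, -2.1]
opening: 0.0057
grip_force: 60.7
```

Emit:
{"api": "jog_arm", "payload": {
  "steps": [
    {"delta_rot":[0,0,0],"linear":[0,0,0.0015],"grip":0.0},
    {"delta_rot":[0,0,0],"linear":[0,0,0.0015],"grip":0.0},
    {"delta_rot":[0,0,0],"linear":[0,0,0],"grip":0.0},
    {"delta_rot":[0,0,0],"linear":[0,0,0],"grip":0.0}
  ]
}}

```text
t: 20.9
tool_pos: [0.5431, -0.2543, 0.0831]
tool_rot: [2.278, 2.161, 0.002]
contact_force: [-0.2, -0.8, -2.4]
opening: 0.0059
grip_force: 60.8
```

Emit:
{"api": "jog_arm", "payload": {
  "steps": [
    {"delta_rot":[0,0,0],"linear":[0,0,0.0015],"grip":0.0},
    {"delta_rot":[0,0,0],"linear":[0,0,0.001],"grip":0.0},
    {"delta_rot":[0,0,0],"linear":[0,0,0],"grip":0.0},
    {"delta_rot":[0,0,0],"linear":[0,0,0],"grip":0.0}
  ]
}}

```text
t: 21.3
tool_pos: [0.5436, -0.2545, 0.0814]
tool_rot: [2.277, 2.161, 0.002]
contact_force: [-0.2, 0.7, 2.6]
opening: 0.0061
grip_force: 61.4
```

Contact with the slot floor. Release and move on.

Emit:
{"api": "jog_arm", "payload": {
  "steps": [
    {"delta_rot":[0,0,0],"linear":[0,0,0],"grip":0.024},
    {"delta_rot":[0,0,0],"linear":[0,0,0],"grip":0.024},
    {"delta_rot":[0,0,0],"linear":[0,0,0],"grip":0.024},
    {"delta_rot":[0,0,0],"linear":[0,0,-0.02],"grip":0.024},
    {"delta_rot":[0,0,0],"linear":[0,0,-0.04],"grip":0.024},
    {"delta_rot":[0,0,0],"linear":[0,0,-0.04],"grip":0.024},
    {"delta_rot":[0,0,0],"linear":[0,0,-0.02],"grip":0.024},
    {"delta_rot":[0,0,0],"linear":[0,0,0],"grip":0.024},
    {"delta_rot":[0,0,0],"linear":[0,0,0],"grip":0.024},
    {"delta_rot":[0,0,0],"linear":[0,0,0],"grip":0.024}
  ]
}}

```text
t: 22.3
tool_pos: [0.5419, -0.2537, 0.1981]
tool_rot: [-2.277, -2.161, 0.0]
contact_force: [-0.4, 0.8, -1.2]
opening: 0.0238
grip_force: 0.0
```

```bash
python3 s.py "pick(4,.08)"
```

```text
22.3 [ 0.5419 -0.2537  0.1981] 0.023797764376083032 [-0.4  0.8 -1.2]
rot deg [-14.08   1.33 -11.62] lin before rot [0.2403 0.0169 0.0443] lin after rot [0.232  0.0524 0.0584]
```

Emit:
{"api": "jog_arm", "payload": {
  "steps": [
    {"delta_rot":[-4.69,0.44,-3.87],"linear":[0,0,0],"grip":0.024},
    {"delta_rot":[-4.69,0.44,-3.87],"linear":[0,0,0],"grip":0.024},
    {"delta_rot":[-4.69,0.44,-3.87],"linear":[0,0,0],"grip":0.024},
    {"delta_rot":[0,0,0],"linear":[0.0464,0.0105,0.0117],"grip":0.024},
    {"delta_rot":[0,0,0],"linear":[0.0464,0.0105,0.0117],"grip":0.024},
    {"delta_rot":[0,0,0],"linear":[0.0464,0.0105,0.0117],"grip":0.024},
    {"delta_rot":[0,0,0],"linear":[0.0464,0.0105,0.0117],"grip":0.024},
    {"delta_rot":[0,0,0],"linear":[0.0464,0.0104,0.0116],"grip":0.024},
    {"delta_rot":[0,0,0],"linear":[0,0,0],"grip":0.024},
    {"delta_rot":[0,0,0],"linear":[0,0,0],"grip":0.024}
  ]
}}

```text
t: 23.3
tool_pos: [0.5711, -0.0139, 0.1538]
tool_rot: [1.932, 2.255, 0.275]
contact_force: [0.4, 0.1, -0.8]
opening: 0.024
grip_force: 0.0
```

```bash
python3 s.py "pick(4)"
```

```text
23.3 [ 0.5711 -0.0139  0.1538] 0.024024286794430753 [ 0.4  0.1 -0.8]
rot deg [-0.06  0.05  0.17] lin before rot [-0.0005  0.0002  0.0797] lin after rot [-0.0006  0.0001  0.0797]
```

Emit:
{"api": "jog_arm", "payload": {
  "steps": [
    {"delta_rot":[0,0,0],"linear":[0,0,0.025],"grip":0.024},
    {"delta_rot":[0,0,0],"linear":[0,0,0.025],"grip":0.024},
    {"delta_rot":[0,0,0],"linear":[0,0,0.02],"grip":0.024},
    {"delta_rot":[0,0,0],"linear":[0,0,0.012],"grip":0.024},
    {"delta_rot":[0,0,0],"linear":[0,0,0],"grip":0.024},
    {"delta_rot":[0,0,0],"linear":[0,0,0],"grip":0.024},
    {"delta_rot":[0,0,0],"linear":[0,0,0],"grip":0.0},
    {"delta_rot":[0,0,0],"linear":[0,0,0],"grip":0.0},
    {"delta_rot":[0,0,0],"linear":[0,0,0],"grip":0.0},
    {"delta_rot":[0,0,0],"linear":[0,0,0],"grip":0.0}
  ]
}}

```text
t: 24.3
tool_pos: [0.5932, -0.0127, 0.0783]
tool_rot: [1.931, 2.248, 0.279]
contact_force: [-1.7, -1.1, 5.7]
opening: 0.006
grip_force: 61.9
```

Emit:
{"api": "jog_arm", "payload": {
  "steps": [
    {"delta_rot":[0,0,0],"linear":[0,0,-0.01],"grip":0.0},
    {"delta_rot":[0,0,0],"linear":[0,0,-0.02],"grip":0.0},
    {"delta_rot":[0,0,0],"linear":[0,0,-0.03],"grip":0.0},
    {"delta_rot":[0,0,0],"linear":[0,0,-0.03],"grip":0.0},
    {"delta_rot":[0,0,0],"linear":[0,0,-0.03],"grip":0.0},
    {"delta_rot":[0,0,0],"linear":[0,0,-0.02],"grip":0.0},
    {"delta_rot":[0,0,0],"linear":[0,0,0],"grip":0.0},
    {"delta_rot":[0,0,0],"linear":[0,0,0],"grip":0.0}
  ]
}}

```text
t: 25.1
tool_pos: [0.5577, -0.017, 0.2114]
tool_rot: [1.933, 2.25, 0.277]
contact_force: [0.4, 0.2, -3.2]
opening: 0.0058
grip_force: 60.8
```

```bash
python3 s.py "slot(4,.2)"
```

```text
25.1 [ 0.5577 -0.017   0.2114] 0.005751534684651523 [ 0.4  0.2 -3.2]
rot deg [14.08 -1.32 11.61] lin before rot [-0.2402 -0.0138  0.0088] lin after rot [-0.2375  0.0375  0.0114]
```

Emit:
{"api": "jog_arm", "payload": {
  "steps": [
    {"delta_rot":[4.69,-0.44,3.87],"linear":[0,0,0],"grip":0.0},
    {"delta_rot":[4.69,-0.44,3.87],"linear":[0,0,0],"grip":0.0},
    {"delta_rot":[4.69,-0.44,3.87],"linear":[0,0,0],"grip":0.0},
    {"delta_rot":[0,0,0],"linear":[-0.0475,0.0075,0.0023],"grip":0.0},
    {"delta_rot":[0,0,0],"linear":[-0.0475,0.0075,0.0023],"grip":0.0},
    {"delta_rot":[0,0,0],"linear":[-0.0475,0.0075,0.0023],"grip":0.0},
    {"delta_rot":[0,0,0],"linear":[-0.0475,0.0075,0.0023],"grip":0.0},
    {"delta_rot":[0,0,0],"linear":[-0.0475,0.0075,0.0022],"grip":0.0},
    {"delta_rot":[0,0,0],"linear":[0,0,0],"grip":0.0},
    {"delta_rot":[0,0,0],"linear":[0,0,0],"grip":0.0}
  ]
}}

```text
t: 26.1
tool_pos: [0.5822, -0.2566, 0.1977]
tool_rot: [-2.278, -2.157, -0.0]
contact_force: [0.1, 1.2, -3.1]
opening: 0.0057
grip_force: 60.8
```

```bash
python3 s.py "slot(4,.079)"; python3 held.py 4
```

```text
26.1 [ 0.5822 -0.2566  0.1977] 0.005728698663950946 [ 0.1  1.2 -3.1]
rot deg [-0.17 -0.17 -0.12] lin before rot [0.     0.0009 0.1187] lin after rot [0.0004 0.0005 0.1187]
held rx off slot [-6.7  0.6] ry [24.7 25.5] 57 zmin 0.1274
held rx off slot [-5.9  1.7] ry [24.6 25.4] 186 zmin 0.1451
```

Emit:
{"api": "jog_arm", "payload": {
  "steps": [
    {"delta_rot":[0,0,0],"linear":[0,0.0015,0],"grip":0.0},
    {"delta_rot":[0,0,0],"linear":[0,0,0.035],"grip":0.0},
    {"delta_rot":[0,0,0],"linear":[0,0,0.03],"grip":0.0},
    {"delta_rot":[0,0,0],"linear":[0,0,0.02],"grip":0.0},
    {"delta_rot":[0,0,0],"linear":[0,0,0.015],"grip":0.0},
    {"delta_rot":[0,0,0],"linear":[0,0,0.012],"grip":0.0},
    {"delta_rot":[0,0,0],"linear":[0,0,0.003],"grip":0.0},
    {"delta_rot":[0,0,0],"linear":[0,0,0],"grip":0.0},
    {"delta_rot":[0,0,0],"linear":[0,0,0],"grip":0.0}
  ]
}}

```text
t: 27.05
tool_pos: [0.5859, -0.2569, 0.0876]
tool_rot: [2.276, 2.16, 0.002]
contact_force: [0.7, -0.1, -3.2]
opening: 0.0059
grip_force: 60.8
```

Emit:
{"api": "jog_arm", "payload": {
  "steps": [
    {"delta_rot":[0,0,0],"linear":[0,0,0.0015],"grip":0.0},
    {"delta_rot":[0,0,0],"linear":[0,0,0.0015],"grip":0.0},
    {"delta_rot":[0,0,0],"linear":[0,0,0.001],"grip":0.0},
    {"delta_rot":[0,0,0],"linear":[0,0,0],"grip":0.0},
    {"delta_rot":[0,0,0],"linear":[0,0,0],"grip":0.0}
  ]
}}

```text
t: 27.55
tool_pos: [0.585, -0.2565, 0.0821]
tool_rot: [2.278, 2.162, 0.001]
contact_force: [0.4, 0.6, -3.7]
opening: 0.0057
grip_force: 60.8
```

Emit:
{"api": "jog_arm", "payload": {
  "steps": [
    {"delta_rot":[0,0,0],"linear":[0,0,0.0015],"grip":0.0},
    {"delta_rot":[0,0,0],"linear":[0,0,0.001],"grip":0.0},
    {"delta_rot":[0,0,0],"linear":[0,0,0],"grip":0.0},
    {"delta_rot":[0,0,0],"linear":[0,0,0],"grip":0.0}
  ]
}}

```text
t: 27.95
tool_pos: [0.586, -0.2568, 0.0813]
tool_rot: [2.276, 2.16, 0.003]
contact_force: [-0.3, 1.0, 6.7]
opening: 0.006
grip_force: 61.8
```

Emit:
{"api": "jog_arm", "payload": {
  "steps": [
    {"delta_rot":[0,0,0],"linear":[0,0,0],"grip":0.024},
    {"delta_rot":[0,0,0],"linear":[0,0,0],"grip":0.024},
    {"delta_rot":[0,0,0],"linear":[0,0,0],"grip":0.024},
    {"delta_rot":[0,0,0],"linear":[0,0,-0.02],"grip":0.024},
    {"delta_rot":[0,0,0],"linear":[0,0,-0.04],"grip":0.024},
    {"delta_rot":[0,0,0],"linear":[0,0,-0.04],"grip":0.024},
    {"delta_rot":[0,0,0],"linear":[0,0,-0.02],"grip":0.024},
    {"delta_rot":[0,0,0],"linear":[0,0,0],"grip":0.024},
    {"delta_rot":[0,0,0],"linear":[0,0,0],"grip":0.024},
    {"delta_rot":[0,0,0],"linear":[0,0,0],"grip":0.024}
  ]
}}

```text
t: 28.95
tool_pos: [0.5837, -0.2559, 0.1969]
tool_rot: [-2.277, -2.161, 0.0]
contact_force: [-0.1, -0.2, -0.4]
opening: 0.0238
grip_force: 0.0
```

```bash
python3 s.py "pick(5,.08)"
```

```text
28.95 [ 0.5837 -0.2559  0.1969] 0.02382576219589779 [-0.1 -0.2 -0.4]
rot deg [-14.1    1.33 -11.62] lin before rot [0.2479 0.0122 0.0432] lin after rot [0.2405 0.0497 0.0566]
```

Emit:
{"api": "jog_arm", "payload": {
  "steps": [
    {"delta_rot":[-4.69,0.44,-3.87],"linear":[0,0,0],"grip":0.024},
    {"delta_rot":[-4.69,0.44,-3.87],"linear":[0,0,0],"grip":0.024},
    {"delta_rot":[-4.69,0.44,-3.87],"linear":[0,0,0],"grip":0.024},
    {"delta_rot":[0,0,0],"linear":[0.0401,0.0083,0.0094],"grip":0.024},
    {"delta_rot":[0,0,0],"linear":[0.0401,0.0083,0.0094],"grip":0.024},
    {"delta_rot":[0,0,0],"linear":[0.0401,0.0083,0.0094],"grip":0.024},
    {"delta_rot":[0,0,0],"linear":[0.0401,0.0083,0.0094],"grip":0.024},
    {"delta_rot":[0,0,0],"linear":[0.0401,0.0083,0.0094],"grip":0.024},
    {"delta_rot":[0,0,0],"linear":[0.04,0.0082,0.0096],"grip":0.024},
    {"delta_rot":[0,0,0],"linear":[0,0,0],"grip":0.024}
  ]
}}

```text
t: 29.95
tool_pos: [0.6077, -0.0047, 0.1521]
tool_rot: [1.931, 2.26, 0.275]
contact_force: [-0.6, -0.3, 0.0]
opening: 0.024
grip_force: 0.0
```

Emit:
{"api": "jog_arm", "payload": {
  "steps": [
    {"delta_rot":[0,0,0],"linear":[0,0,0],"grip":0.024}
  ]
}}

```text
t: 30.05
tool_pos: [0.6088, -0.0085, 0.1539]
tool_rot: [1.933, 2.254, 0.275]
contact_force: [-0.4, -0.1, 0.1]
opening: 0.0243
grip_force: 0.0
```

```bash
python3 s.py "pick(5)"
```

```text
30.05 [ 0.6088 -0.0085  0.1539] 0.02434921258526043 [-0.4 -0.1  0.1]
rot deg [-0.06  0.07  0.13] lin before rot [-0.0002  0.0001  0.0798] lin after rot [-0.0003  0.      0.0798]
```

Emit:
{"api": "jog_arm", "payload": {
  "steps": [
    {"delta_rot":[0,0,0],"linear":[0,0,0.025],"grip":0.024},
    {"delta_rot":[0,0,0],"linear":[0,0,0.025],"grip":0.024},
    {"delta_rot":[0,0,0],"linear":[0,0,0.02],"grip":0.024},
    {"delta_rot":[0,0,0],"linear":[0,0,0.012],"grip":0.024},
    {"delta_rot":[0,0,0],"linear":[0,0,0],"grip":0.024},
    {"delta_rot":[0,0,0],"linear":[0,0,0],"grip":0.024},
    {"delta_rot":[0,0,0],"linear":[0,0,0],"grip":0.0},
    {"delta_rot":[0,0,0],"linear":[0,0,0],"grip":0.0},
    {"delta_rot":[0,0,0],"linear":[0,0,0],"grip":0.0},
    {"delta_rot":[0,0,0],"linear":[0,0,0],"grip":0.0}
  ]
}}

```text
t: 31.05
tool_pos: [0.6309, -0.0068, 0.0785]
tool_rot: [1.931, 2.248, 0.279]
contact_force: [-1.7, -1.2, 5.4]
opening: 0.0058
grip_force: 62.0
```

Emit:
{"api": "jog_arm", "payload": {
  "steps": [
    {"delta_rot":[0,0,0],"linear":[0,0,-0.01],"grip":0.0},
    {"delta_rot":[0,0,0],"linear":[0,0,-0.02],"grip":0.0},
    {"delta_rot":[0,0,0],"linear":[0,0,-0.03],"grip":0.0},
    {"delta_rot":[0,0,0],"linear":[0,0,-0.03],"grip":0.0},
    {"delta_rot":[0,0,0],"linear":[0,0,-0.03],"grip":0.0},
    {"delta_rot":[0,0,0],"linear":[0,0,-0.02],"grip":0.0},
    {"delta_rot":[0,0,0],"linear":[0,0,0],"grip":0.0},
    {"delta_rot":[0,0,0],"linear":[0,0,0],"grip":0.0}
  ]
}}

```text
t: 31.85
tool_pos: [0.5953, -0.0113, 0.2116]
tool_rot: [1.933, 2.25, 0.277]
contact_force: [-0.6, 0.7, -3.6]
opening: 0.0059
grip_force: 60.9
```

```bash
python3 s.py "slot(5,.2)"
```

```text
31.85 [ 0.5953 -0.0113  0.2116] 0.005894718664084037 [-0.6  0.7 -3.6]
rot deg [14.08 -1.32 11.6 ] lin before rot [-0.2487 -0.0108  0.0097] lin after rot [-0.2453  0.0423  0.0116]
```

Emit:
{"api": "jog_arm", "payload": {
  "steps": [
    {"delta_rot":[4.69,-0.44,3.87],"linear":[0,0,0],"grip":0.0},
    {"delta_rot":[4.69,-0.44,3.87],"linear":[0,0,0],"grip":0.0},
    {"delta_rot":[4.69,-0.44,3.87],"linear":[0,0,0],"grip":0.0},
    {"delta_rot":[0,0,0],"linear":[-0.0409,0.007,0.0019],"grip":0.0},
    {"delta_rot":[0,0,0],"linear":[-0.0409,0.007,0.0019],"grip":0.0},
    {"delta_rot":[0,0,0],"linear":[-0.0409,0.007,0.0019],"grip":0.0},
    {"delta_rot":[0,0,0],"linear":[-0.0409,0.007,0.0019],"grip":0.0},
    {"delta_rot":[0,0,0],"linear":[-0.0409,0.007,0.0019],"grip":0.0},
    {"delta_rot":[0,0,0],"linear":[-0.0408,0.0073,0.0021],"grip":0.0},
    {"delta_rot":[0,0,0],"linear":[0,0,0],"grip":0.0}
  ]
}}

```text
t: 32.85
tool_pos: [0.6239, -0.263, 0.1967]
tool_rot: [-2.283, -2.155, 0.003]
contact_force: [-1.1, 0.6, -2.6]
opening: 0.0059
grip_force: 60.9
```

Emit:
{"api": "jog_arm", "payload": {
  "steps": [
    {"delta_rot":[0,0,0],"linear":[0,0,0],"grip":0.0}
  ]
}}

```text
t: 32.95
tool_pos: [0.6242, -0.2588, 0.1975]
tool_rot: [-2.278, -2.158, 0.0]
contact_force: [0.3, -0.5, -3.1]
opening: 0.0058
grip_force: 60.9
```

```bash
python3 s.py "slot(5,.079)"; python3 held.py 5
```

```text
32.95 [ 0.6242 -0.2588  0.1975] 0.005764014588213067 [ 0.3 -0.5 -3.1]
rot deg [-0.17 -0.16 -0.1 ] lin before rot [1.000e-04 8.000e-04 1.185e-01] lin after rot [0.0004 0.0004 0.1185]
held rx off slot [-6.6  0.7] ry [21.4 22.1] 65 zmin 0.1261
held rx off slot [-6.1  1.7] ry [21.2 22. ] 202 zmin 0.1453
```

Emit:
{"api": "jog_arm", "payload": {
  "steps": [
    {"delta_rot":[0,0,0],"linear":[0,0.0015,0],"grip":0.0},
    {"delta_rot":[0,0,0],"linear":[0,0,0.035],"grip":0.0},
    {"delta_rot":[0,0,0],"linear":[0,0,0.03],"grip":0.0},
    {"delta_rot":[0,0,0],"linear":[0,0,0.02],"grip":0.0},
    {"delta_rot":[0,0,0],"linear":[0,0,0.015],"grip":0.0},
    {"delta_rot":[0,0,0],"linear":[0,0,0.012],"grip":0.0},
    {"delta_rot":[0,0,0],"linear":[0,0,0.003],"grip":0.0},
    {"delta_rot":[0,0,0],"linear":[0,0,0],"grip":0.0},
    {"delta_rot":[0,0,0],"linear":[0,0,0],"grip":0.0}
  ]
}}

```text
t: 33.9
tool_pos: [0.6279, -0.2591, 0.0876]
tool_rot: [2.276, 2.16, 0.003]
contact_force: [0.7, -0.0, -3.1]
opening: 0.0059
grip_force: 60.9
```

Emit:
{"api": "jog_arm", "payload": {
  "steps": [
    {"delta_rot":[0,0,0],"linear":[0,0,0.0015],"grip":0.0},
    {"delta_rot":[0,0,0],"linear":[0,0,0.0015],"grip":0.0},
    {"delta_rot":[0,0,0],"linear":[0,0,0.001],"grip":0.0},
    {"delta_rot":[0,0,0],"linear":[0,0,0.001],"grip":0.0},
    {"delta_rot":[0,0,0],"linear":[0,0,0],"grip":0.0},
    {"delta_rot":[0,0,0],"linear":[0,0,0],"grip":0.0}
  ]
}}

```text
t: 34.5
tool_pos: [0.6273, -0.2588, 0.0816]
tool_rot: [2.278, 2.161, 0.002]
contact_force: [0.2, 1.0, 0.8]
opening: 0.0056
grip_force: 61.2
```

Emit:
{"api": "jog_arm", "payload": {
  "steps": [
    {"delta_rot":[0,0,0],"linear":[0,0,0.001],"grip":0.0},
    {"delta_rot":[0,0,0],"linear":[0,0,0],"grip":0.024},
    {"delta_rot":[0,0,0],"linear":[0,0,0],"grip":0.024},
    {"delta_rot":[0,0,0],"linear":[0,0,0],"grip":0.024},
    {"delta_rot":[0,0,0],"linear":[0,0,-0.02],"grip":0.024},
    {"delta_rot":[0,0,0],"linear":[0,0,-0.04],"grip":0.024},
    {"delta_rot":[0,0,0],"linear":[0,0,-0.04],"grip":0.024},
    {"delta_rot":[0,0,0],"linear":[0,0,-0.04],"grip":0.024},
    {"delta_rot":[0,0,0],"linear":[0,0,-0.04],"grip":0.024},
    {"delta_rot":[0,0,0],"linear":[0,0,0],"grip":0.024}
  ]
}}

```text
t: 35.5
tool_pos: [0.6296, -0.2603, 0.2691]
tool_rot: [2.269, 2.153, 0.008]
contact_force: [0.3, 0.1, 1.0]
opening: 0.0242
grip_force: 0.0
```

```bash
python3 - <<'E'
from h import *
a=cam("top"); save("top1",a[0]); im=a[0]; X=cloud(*a[1:]); Z=X[...,2]
def rect(m,name):
    P=X[m][:,:2]*1000; r=cv2.minAreaRect(P.astype(np.float32)); print(name,np.round(r[0],1),np.round(r[1],1),round(r[2],1),len(P), "z",np.round(np.median(X[m][:,2])*1000,1))
G=(X[...,1]>.1)&(X[...,1]<.36)&(abs(X[...,0]-.57)<.2)
m=(G&(Z>.0025)&(Z<.012)&(im.min(2)>110)).astype(np.uint8); n,l,s,_=cv2.connectedComponentsWithStats(m); i=1+s[1:,4].argmax(); rect(l==i,"grille")
rect(G&(Z>.03)&(Z<.06)&cv2.dilate((l==i).astype(np.uint8),np.ones((9,9))).astype(bool),"tab")
e=np.array([np.cos(np.radians(RY)),np.sin(np.radians(RY))]); rx=(X[...,:2]-RC)@e*1000; ry=(X[...,:2]-RC)@np.array([-e[1],e[0]])*1000
for i in range(5):
    k=(abs(rx-42*(i-2))<15)&(abs(ry)<45)&(Z>.095)&(Z<.13); print(i+1,k.sum(),[np.percentile(q[k],[5,50,95]).round(1) for q in(rx-42*(i-2),ry,Z*1000)] if k.any() else '')
save("crop1",cv2.resize(im[170:280,190:390],None,fx=4,fy=4,interpolation=cv2.INTER_CUBIC))
E
```

```text
grille [530.8 230.8] [212.   87.1] 0.5 1424 z 5.6
tab [529.4 229.4] [40.9 10.5] 1.7 59 z 45.5
1 0 
2 0 
3 0 
4 11 [array([-3.1,  0.3,  3.9]), array([16.8, 21.2, 22.5]), array([100.2, 112.4, 116. ])]
5 4 [array([-2.2,  2. ,  3.7]), array([19.9, 19.9, 19.9]), array([101.4, 101.8, 113.6])]
```

View pics/crop1.png

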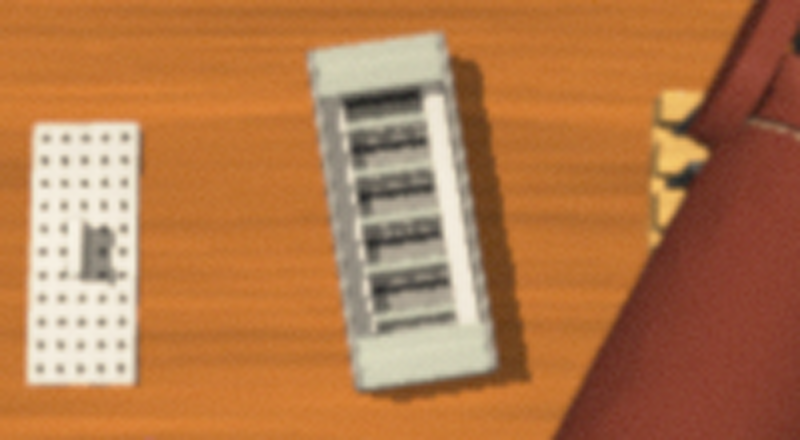

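The well is empty and the plates are in the rack. The grille has been knocked to (0.530, 0.230), with its tab at crop pixel (97,252). Next I turn the tool and go above the tab.

```bash
cat >> h.py <<'E'
def Rg(yaw_deg,tilt_deg=0.):
    a=np.radians(yaw_deg); t=np.radians(tilt_deg); b=np.array([np.cos(a),np.sin(a),0]); k=np.array([0,0,1.])
    z=np.sin(t)*b-np.cos(t)*k; x=np.cos(t)*b+np.sin(t)*k; return np.c_[x,np.cross(z,x),z]
E
python3 s.py "[.530,.230,.18],Rg(1)"
```

```text
35.55 [ 0.6285 -0.2597  0.2651] 0.024047934891786586 [-0.   0.1 -0.8]
rot deg [ 0.58 -0.21 85.99] lin before rot [ 0.4842 -0.1248  0.0822] lin after rot [-0.0899 -0.4913  0.0851]
```

Emit:
{"api": "jog_arm", "payload": {
  "steps": [
    {"delta_rot":[0,0,8.5],"linear":[0,0,0],"grip":0.04},
    {"delta_rot":[0,0,8.5],"linear":[0,0,0],"grip":0.04},
    {"delta_rot":[0,0,8.5],"linear":[0,0,0],"grip":0.04},
    {"delta_rot":[0,0,8.5],"linear":[0,0,0],"grip":0.04},
    {"delta_rot":[0,0,8.5],"linear":[0,0,0],"grip":0.04},
    {"delta_rot":[0,0,8.5],"linear":[0,0,0],"grip":0.04},
    {"delta_rot":[0,0,8.5],"linear":[0,0,0],"grip":0.04},
    {"delta_rot":[0,0,8.5],"linear":[0,0,0],"grip":0.04},
    {"delta_rot":[0,0,8.5],"linear":[0,0,0],"grip":0.04},
    {"delta_rot":[0,0,8.5],"linear":[0,0,0],"grip":0.04}
  ]
}}

```text
t: 36.55
tool_pos: [0.6259, -0.2583, 0.2573]
tool_rot: [-3.14, -0.045, 0.003]
contact_force: [0.7, -1.0, -0.3]
opening: 0.0401
grip_force: 0.0
```

Emit:
{"api": "jog_arm", "payload": {
  "steps": [
    {"delta_rot":[0,0,1],"linear":[-0.009,-0.049,0],"grip":0.04},
    {"delta_rot":[0,0,0],"linear":[-0.009,-0.049,0],"grip":0.04},
    {"delta_rot":[0,0,0],"linear":[-0.009,-0.049,0],"grip":0.04},
    {"delta_rot":[0,0,0],"linear":[-0.009,-0.049,0],"grip":0.04},
    {"delta_rot":[0,0,0],"linear":[-0.009,-0.049,0],"grip":0.04},
    {"delta_rot":[0,0,0],"linear":[-0.009,-0.049,0],"grip":0.04},
    {"delta_rot":[0,0,0],"linear":[-0.009,-0.049,0],"grip":0.04},
    {"delta_rot":[0,0,0],"linear":[-0.009,-0.049,0],"grip":0.04},
    {"delta_rot":[0,0,0],"linear":[-0.009,-0.049,0],"grip":0.04},
    {"delta_rot":[0,0,0],"linear":[-0.009,-0.05,0],"grip":0.04}
  ]
}}

```text
t: 37.55
tool_pos: [0.526, 0.2313, 0.2576]
tool_rot: [3.14, 0.027, -0.002]
contact_force: [1.3, 0.2, -1.0]
opening: 0.0404
grip_force: 0.0
```

Emit:
{"api": "jog_arm", "payload": {
  "steps": [
    {"delta_rot":[0,0,0],"linear":[0,0,0],"grip":0.04},
    {"delta_rot":[0,0,0],"linear":[0,0,0],"grip":0.04}
  ]
}}

```text
t: 37.75
tool_pos: [0.5265, 0.2303, 0.2578]
tool_rot: [3.14, 0.031, -0.002]
contact_force: [0.1, -0.1, -0.2]
opening: 0.0399
grip_force: 0.0
```

```bash
python3 s.py "[.530,.230,.18],Rg(1)"; python3 - <<'E'
from h import *
a=cam("wrist"); save("w4",a[0]); im=a[0]; X=cloud(*a[1:]); Z=X[...,2]
def rect(m,name):
    P=X[m][:,:2]*1000; r=cv2.minAreaRect(P.astype(np.float32)); print(name,np.round(r[0],1),np.round(r[1],1),round(r[2],1),len(P), "z",np.round(np.median(X[m][:,2])*1000,1))
G=(X[...,1]>.15)&(X[...,1]<.32)&(abs(X[...,0]-.53)<.15)
m=(G&(Z>.0025)&(Z<.012)&(im.min(2)>90)).astype(np.uint8); n,l,s,_=cv2.connectedComponentsWithStats(m); i=1+s[1:,4].argmax(); rect(l==i,"grille")
rect(G&(Z>.040)&(Z<.05)&(abs(X[...,0]-.53)<.05),"tab")
E
```

```text
37.75 [0.5265 0.2303 0.2578] 0.03985246477486797 [ 0.1 -0.1 -0.2]
rot deg [0.09 0.07 0.13] lin before rot [0.0036 0.0003 0.0778] lin after rot [0.0035 0.0004 0.0778]
grille [530.  232.5] [206.5  86. ] 1.0 9384 z 5.3
tab [530.8 232.4] [43.6 10.9] 0.7 348 z 45.2
```

View pics/w4.png

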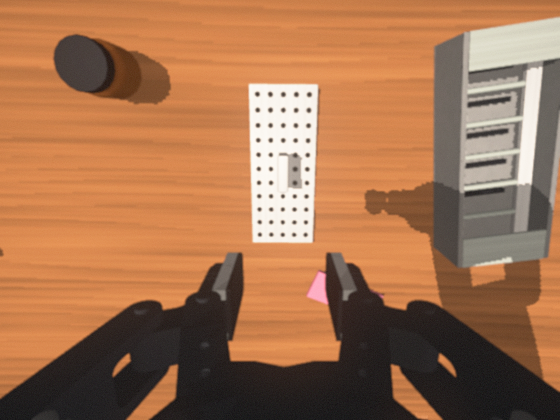

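```bash
python3 s.py "[.5304,.2324,.011],Rg(.9)"
```

```text
37.8 [0.527  0.2293 0.2581] 0.04009759958093253 [-0.2 -1.3 -0.2]
rot deg [0.09 0.05 0.12] lin before rot [ 0.0036 -0.0034  0.2471] lin after rot [ 0.0034 -0.003   0.2471]
```

Emit:
{"api": "jog_arm", "payload": {
  "steps": [
    {"delta_rot":[0.1,0.05,0.1],"linear":[0.0034,-0.0025,0.03],"grip":0.04},
    {"delta_rot":[0,0,0],"linear":[0,0,0.045],"grip":0.04},
    {"delta_rot":[0,0,0],"linear":[0,0,0.045],"grip":0.04},
    {"delta_rot":[0,0,0],"linear":[0,0,0.04],"grip":0.04},
    {"delta_rot":[0,0,0],"linear":[0,0,0.025],"grip":0.04},
    {"delta_rot":[0,0,0],"linear":[0,0,0],"grip":0.04},
    {"delta_rot":[0,0,0],"linear":[0,0,0],"grip":0.04},
    {"delta_rot":[0,0,0],"linear":[0,0,0],"grip":0.04}
  ]
}}

```text
t: 38.6
tool_pos: [0.5333, 0.2322, 0.0773]
tool_rot: [-3.139, -0.022, -0.01]
contact_force: [0.4, -0.4, 1.2]
opening: 0.0399
grip_force: 0.0
```

```bash
python3 s.py "[.5304,.2324,.011],Rg(.9)"
```

```text
38.6 [0.5333 0.2322 0.0773] 0.03986475864001379 [ 0.4 -0.4  1.2]
rot deg [-0.14 -0.35 -0.08] lin before rot [-0.0033 -0.0001  0.0662] lin after rot [-0.0029 -0.0002  0.0663]
```

Emit:
{"api": "jog_arm", "payload": {
  "steps": [
    {"delta_rot":[-0.1,-0.35,-0.1],"linear":[-0.003,0,0.02],"grip":0.04},
    {"delta_rot":[0,0,0],"linear":[0,0,0.025],"grip":0.04},
    {"delta_rot":[0,0,0],"linear":[0,0,0.015],"grip":0.04},
    {"delta_rot":[0,0,0],"linear":[0,0,0],"grip":0.04},
    {"delta_rot":[0,0,0],"linear":[0,0,0],"grip":0.04},
    {"delta_rot":[0,0,0],"linear":[0,0,0],"grip":0.04}
  ]
}}

```text
t: 39.2
tool_pos: [0.5293, 0.2328, 0.0161]
tool_rot: [-3.141, -0.027, 0.002]
contact_force: [0.3, -0.1, 0.6]
opening: 0.04
grip_force: 0.0
```

```bash
python3 s.py "[.5304,.2324,.011],Rg(.9)"
```

```text
39.2 [0.5293 0.2328 0.0161] 0.04003967200636301 [ 0.3 -0.1  0.6]
rot deg [-0.02  0.09  0.1 ] lin before rot [0.0011 0.0005 0.0051] lin after rot [0.0011 0.0005 0.0051]
```

Fine adjust, then grip at 80 N and check before lifting.

Emit:
{"api": "jog_arm", "payload": {
  "steps": [
    {"delta_rot":[0,0,0.1],"linear":[0.001,0.0005,0.003],"grip":0.04},
    {"delta_rot":[0,0,0],"linear":[0,0,0.001],"grip":0.04},
    {"delta_rot":[0,0,0],"linear":[0,0,0],"grip":0.04},
    {"delta_rot":[0,0,0],"linear":[0,0,0],"grip":0.0},
    {"delta_rot":[0,0,0],"linear":[0,0,0],"grip":0.0},
    {"delta_rot":[0,0,0],"linear":[0,0,0],"grip":0.0},
    {"delta_rot":[0,0,0],"linear":[0,0,0],"grip":0.0},
    {"delta_rot":[0,0,0],"linear":[0,0,0],"grip":0.0}
  ],
  "newtons": 90
}}

```text
t: 40.0
tool_pos: [0.5295, 0.232, 0.0113]
tool_rot: [3.141, 0.024, -0.005]
contact_force: [-1.6, -1.2, 3.6]
opening: 0.0091
grip_force: 89.8
```

```bash
cat >> h.py <<'E'
H=.012   # TCP above panel underside
def ins(xe,ze,th,by=0.,dx=0.):
    """TCP pose with the panel's near lower edge at box x=-xe, z=ze, near end down by th degrees; dx: tcp offset along panel from its centre"""
    t=np.radians(th); d=np.array([np.cos(t),np.sin(t)]); n=np.array([-np.sin(t),np.cos(t)])
    c=np.array([-xe,ze])+(.104+dx)*d+H*n
    return b2w(c[0],by,c[1]),Rg(BY,th)
E
python3 s.py "[.5304,.2324,.011],Rg(.9)"; python3 s.py "ins(.04,.15,20)"
```

```text
40.0 [0.5295 0.232  0.0113] 0.009066418761373242 [-1.6 -1.2  3.6]
rot deg [ 0.01  0.19 -0.01] lin before rot [ 0.0009 -0.0004  0.0002] lin after rot [ 0.0009 -0.0004  0.0003]
40.0 [0.5295 0.232  0.0113] 0.009066418761373242 [-1.6 -1.2  3.6]
rot deg [ 1.36 20.16 -7.68] lin before rot [ 0.0783  0.2447 -0.1858] lin after rot [ 0.106   0.253  -0.1589]
```

Emit:
{"api": "jog_arm", "payload": {
  "steps": [
    {"delta_rot":[0,0,0],"linear":[0,0,-0.015],"grip":0.0},
    {"delta_rot":[0,0,0],"linear":[0,0,-0.035],"grip":0.0},
    {"delta_rot":[0,0,0],"linear":[0,0,-0.045],"grip":0.0},
    {"delta_rot":[0,0,0],"linear":[0,0,-0.045],"grip":0.0},
    {"delta_rot":[0,0,0],"linear":[0,0,-0.046],"grip":0.0},
    {"delta_rot":[0.45,6.7,-2.5],"linear":[0,0,0],"grip":0.0},
    {"delta_rot":[0.45,6.7,-2.5],"linear":[0,0,0],"grip":0.0},
    {"delta_rot":[0.46,6.76,-2.68],"linear":[0,0,0],"grip":0.0},
    {"delta_rot":[0,0,0],"linear":[0,0,0],"grip":0.0},
    {"delta_rot":[0,0,0],"linear":[0,0,0],"grip":0.0}
  ]
}}

```text
t: 41.0
tool_pos: [0.529, 0.2319, 0.1964]
tool_rot: [-3.061, -0.23, -0.535]
contact_force: [1.3, -0.3, -2.4]
opening: 0.0092
grip_force: 89.1
```

```bash
python3 s.py "ins(.04,.15,20)"; python3 s.py "ins(.024,.085,20)"
```

```text
41.0 [0.529  0.2319 0.1964] 0.009238769441523381 [ 1.3 -0.3 -2.4]
rot deg [ 0.01  0.16 -0.04] lin before rot [0.0433 0.2529 0.0151] lin after rot [0.0431 0.253  0.0152]
41.0 [0.529  0.2319 0.1964] 0.009238769441523381 [ 1.3 -0.3 -2.4]
rot deg [ 0.01  0.16 -0.04] lin before rot [0.0363 0.2529 0.0817] lin after rot [0.0359 0.253  0.0817]
```

Emit:
{"api": "jog_arm", "payload": {
  "steps": [
    {"delta_rot":[0,0,0],"linear":[0.006,0.036,0.002],"grip":0.0},
    {"delta_rot":[0,0,0],"linear":[0.006,0.036,0.002],"grip":0.0},
    {"delta_rot":[0,0,0],"linear":[0.006,0.036,0.002],"grip":0.0},
    {"delta_rot":[0,0,0],"linear":[0.006,0.036,0.002],"grip":0.0},
    {"delta_rot":[0,0,0],"linear":[0.006,0.036,0.002],"grip":0.0},
    {"delta_rot":[0,0,0],"linear":[0.006,0.036,0.002],"grip":0.0},
    {"delta_rot":[0,0,0],"linear":[0.007,0.037,0.002],"grip":0.0},
    {"delta_rot":[0,0,0],"linear":[0,0,0],"grip":0.0},
    {"delta_rot":[0,0,0],"linear":[0,0,0],"grip":0.0},
    {"delta_rot":[0,0,0],"linear":[0,0,0],"grip":0.0}
  ]
}}

```text
t: 42.0
tool_pos: [0.6131, -0.0109, 0.1986]
tool_rot: [-3.06, -0.232, -0.538]
contact_force: [-0.4, 1.1, -3.2]
opening: 0.009
grip_force: 89.3
```

```bash
python3 s.py "ins(.024,.085,20)"; python3 - <<'E'
from h import *
o=ctrl.get_obs(); Rm=Ro.from_rotvec(o["tool_rot"]).as_matrix()
a=cam("wrist"); save("w5",a[0]); im=a[0]; X=cloud(*a[1:])
L=(X-o["tool_pos"])@Rm  # tool frame
k=(abs(L[...,2]-.006)<.007)&(abs(L[...,0])<.13)&(abs(L[...,1])<.06)&(im.min(2)>60)
print(k.sum(),[np.percentile(L[k][:,i]*1000,[.5,50,99.5]).round(1) for i in range(3)])
P=L[k]; print("plane slope x,y (deg), z0:",(np.degrees(np.linalg.lstsq(np.c_[P[:,:2],np.ones(len(P))],P[:,2],rcond=None)[0][:2])).round(2))
print(cv2.minAreaRect((P[:,:2]*1000).astype(np.float32)))
# box rim from here
Z=X[...,2]; m=(abs(Z-.066)<.004)&(abs(X[...,0]-.56)<.16)&(abs(X[...,1]+.02)<.09); print("rim",m.sum(),cv2.minAreaRect((X[m][:,:2]*1000).astype(np.float32)))
E
```

```text
42.0 [ 0.6131 -0.0109  0.1986] 0.008969285285767913 [-0.4  1.1 -3.2]
rot deg [-0.03  0.06  0.  ] lin before rot [-0.0087  0.0003  0.0679] lin after rot [-0.0087  0.0002  0.0679]
34601 [array([-80.8,  52.9, 105. ]), array([-42.3,  -0.5,  41.3]), array([4.1, 5.9, 7.5])]
plane slope x,y (deg), z0: [-0.08 -0.06]
((9.618194580078125, -0.543609619140625), (192.03759765625, 84.97296142578125), 0.24769003689289093)
rim 0 ((0.0, 0.0), (0.0, 0.0), 0.0)
```

View pics/w5.png

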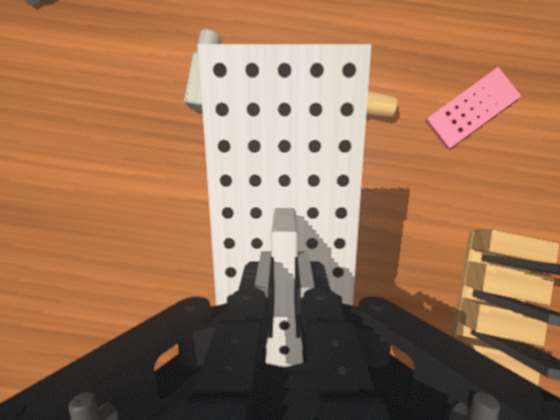

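```bash
sed -i 's/^H=.012.*/H=.011/; s/def ins(xe,ze,th,by=0.,dx=0.)/def ins(xe,ze,th,by=.0005,dx=-.001)/' h.py; cat > path.py <<'E'
from h import *
W=[(.024,.076,20),(.118,.042,20),(.120,.041,15),(.120,.040,10),(.120,.039,5),(.120,.0375,0)]
pr=None
for w in W:
    p,R=ins(*w)
    if pr: 
        print(w,(pr[1].T@(p-pr[0])).round(4),np.degrees(Ro.from_matrix(pr[1].T@R).as_rotvec()).round(2),p.round(4))
    pr=(p,R)
E
python3 path.py; python3 s.py "ins(.024,.076,20)"
```

```text
(0.118, 0.042, 20) [-0.1     0.     -0.0002] [0. 0. 0.] [ 0.5344 -0.0227  0.0876]
(0.12, 0.041, 15) [-0.0017  0.      0.0093] [ 0. -5. -0.] [ 0.536  -0.0224  0.0783]
(0.12, 0.04, 10) [ 0.0003 -0.      0.01  ] [-0. -5.  0.] [ 0.5389 -0.022   0.0687]
(0.12, 0.039, 5) [0.0004 0.     0.01  ] [ 0. -5.  0.] [ 0.541  -0.0217  0.0589]
(0.12, 0.0375, 0) [0.0004 0.     0.0105] [-0. -5. -0.] [ 0.5423 -0.0215  0.0485]
42.05 [ 0.6129 -0.0105  0.1985] 0.00924943312909188 [-0.4  0.7 -2.3]
rot deg [-0.03  0.05  0.04] lin before rot [-0.0125  0.0002  0.0773] lin after rot [-0.0126  0.0002  0.0773]
```

Emit:
{"api": "jog_arm", "payload": {
  "steps": [
    {"delta_rot":[0,0,0],"linear":[-0.003,0,0.02],"grip":0.0},
    {"delta_rot":[0,0,0],"linear":[-0.003,0,0.02],"grip":0.0},
    {"delta_rot":[0,0,0],"linear":[-0.003,0,0.02],"grip":0.0},
    {"delta_rot":[0,0,0],"linear":[-0.0035,0,0.0173],"grip":0.0},
    {"delta_rot":[0,0,0],"linear":[0,0,0],"grip":0.0},
    {"delta_rot":[0,0,0],"linear":[0,0,0],"grip":0.0},
    {"delta_rot":[0,0,0],"linear":[0,0,0],"grip":0.0}
  ]
}}

```text
t: 42.75
tool_pos: [0.6281, -0.0087, 0.1233]
tool_rot: [-3.06, -0.233, -0.543]
contact_force: [1.0, -0.2, -2.4]
opening: 0.0092
grip_force: 89.3
```

```bash
python3 s.py "ins(.024,.076,20)"
```

```text
42.75 [ 0.6281 -0.0087  0.1233] 0.009234772372185193 [ 1.  -0.2 -2.4]
rot deg [ 0.04 -0.12  0.05] lin before rot [-0.0012 -0.0003  0.0014] lin after rot [-0.0012 -0.0003  0.0014]
```

Slide the near end in under the near cover.

Emit:
{"api": "jog_arm", "payload": {
  "steps": [
    {"delta_rot":[0,-0.1,0],"linear":[-0.015,0,0.0005],"grip":0.0},
    {"delta_rot":[0,0,0],"linear":[-0.015,0,0.0005],"grip":0.0},
    {"delta_rot":[0,0,0],"linear":[-0.015,0,0],"grip":0.0},
    {"delta_rot":[0,0,0],"linear":[-0.015,0,0],"grip":0.0},
    {"delta_rot":[0,0,0],"linear":[0,0,0],"grip":0.0},
    {"delta_rot":[0,0,0],"linear":[0,0,0],"grip":0.0},
    {"delta_rot":[0,0,0],"linear":[0,0,0],"grip":0.0}
  ]
}}

```text
t: 43.45
tool_pos: [0.5731, -0.0177, 0.1017]
tool_rot: [-3.06, -0.232, -0.54]
contact_force: [-0.5, 0.1, -3.1]
opening: 0.0093
grip_force: 89.3
```

```bash
python3 s.py "ins(.118,.042,20)"
```

```text
43.45 [ 0.5731 -0.0177  0.1017] 0.009315529629699669 [-0.5  0.1 -3.1]
rot deg [ 0.06 -0.02  0.02] lin before rot [-0.0415 -0.0009 -0.    ] lin after rot [-0.0415 -0.0009 -0.    ]
```

Emit:
{"api": "jog_arm", "payload": {
  "steps": [
    {"delta_rot":[0,0,0],"linear":[-0.011,-0.0005,0],"grip":0.0},
    {"delta_rot":[0,0,0],"linear":[-0.011,0,0],"grip":0.0},
    {"delta_rot":[0,0,0],"linear":[-0.01,0,0],"grip":0.0},
    {"delta_rot":[0,0,0],"linear":[-0.009,0,0],"grip":0.0},
    {"delta_rot":[0,0,0],"linear":[0,0,0],"grip":0.0},
    {"delta_rot":[0,0,0],"linear":[0,0,0],"grip":0.0},
    {"delta_rot":[0,0,0],"linear":[0,0,0],"grip":0.0}
  ]
}}

```text
t: 44.15
tool_pos: [0.534, -0.023, 0.0867]
tool_rot: [-3.061, -0.231, -0.538]
contact_force: [-0.4, 0.5, -3.3]
opening: 0.009
grip_force: 89.3
```

```bash
python3 s.py "ins(.120,.041,15)"
```

```text
44.15 [ 0.534  -0.023   0.0867] 0.008999272514788121 [-0.4  0.5 -3.3]
rot deg [ 0.03 -4.93 -0.  ] lin before rot [-0.0009 -0.0002  0.0086] lin after rot [-0.0001 -0.0002  0.0086]
```

No contact. Pivot down in small steps, checking halfway.

Emit:
{"api": "jog_arm", "payload": {
  "steps": [
    {"delta_rot":[0,-2.45,0],"linear":[-0.0005,0,0.0043],"grip":0.0},
    {"delta_rot":[0,-2.5,0],"linear":[-0.0005,0,0.0043],"grip":0.0},
    {"delta_rot":[0,-2.5,0],"linear":[0.0001,0,0.005],"grip":0.0},
    {"delta_rot":[0,-2.5,0],"linear":[0.0002,0,0.005],"grip":0.0},
    {"delta_rot":[0,0,0],"linear":[0,0,0],"grip":0.0},
    {"delta_rot":[0,0,0],"linear":[0,0,0],"grip":0.0},
    {"delta_rot":[0,0,0],"linear":[0,0,0],"grip":0.0}
  ]
}}

```text
t: 44.85
tool_pos: [0.5379, -0.0222, 0.0682]
tool_rot: [-3.108, -0.235, -0.271]
contact_force: [-0.1, 0.3, -2.9]
opening: 0.0092
grip_force: 89.3
```

```bash
python3 s.py "ins(.120,.039,5)"
```

```text
44.85 [ 0.5379 -0.0222  0.0682] 0.00920304480096456 [-0.1  0.3 -2.9]
rot deg [ 0.01 -4.97 -0.  ] lin before rot [ 0.0015 -0.      0.0097] lin after rot [ 0.0023 -0.      0.0095]
```

Emit:
{"api": "jog_arm", "payload": {
  "steps": [
    {"delta_rot":[0,-2.5,0],"linear":[0.0006,0,0.0048],"grip":0.0},
    {"delta_rot":[0,-2.47,0],"linear":[0.0006,0,0.0049],"grip":0.0},
    {"delta_rot":[0,0,0],"linear":[0,0,0],"grip":0.0},
    {"delta_rot":[0,-2.5,0],"linear":[0.0002,0,0.0049],"grip":0.0},
    {"delta_rot":[0,-2.5,0],"linear":[0.0002,0,0.0046],"grip":0.0},
    {"delta_rot":[0,0,0],"linear":[0,0,0],"grip":0.0},
    {"delta_rot":[0,0,0],"linear":[0,0,0],"grip":0.0},
    {"delta_rot":[0,0,0],"linear":[0,0,0],"grip":0.0}
  ]
}}

```text
t: 45.65
tool_pos: [0.5413, -0.0216, 0.0495]
tool_rot: [3.132, 0.237, 0.001]
contact_force: [-0.0, -0.5, -2.7]
opening: 0.0094
grip_force: 89.2
```

```bash
python3 s.py "ins(.120,.0365,0)"; python3 s.py "ins(.104,.0365,0)"
```

```text
45.65 [ 0.5413 -0.0216  0.0495] 0.009364850006033132 [-0.  -0.5 -2.7]
rot deg [ 0.01 -0.03 -0.01] lin before rot [ 0.001 -0.     0.002] lin after rot [ 0.001 -0.     0.002]
45.65 [ 0.5413 -0.0216  0.0495] 0.009364850006033132 [-0.  -0.5 -2.7]
rot deg [ 0.01 -0.03 -0.01] lin before rot [ 0.017 -0.     0.002] lin after rot [ 0.017 -0.     0.002]
```

Emit:
{"api": "jog_arm", "payload": {
  "steps": [
    {"delta_rot":[0,0,0],"linear":[0.006,0,0],"grip":0.0},
    {"delta_rot":[0,0,0],"linear":[0.006,0,0],"grip":0.0},
    {"delta_rot":[0,0,0],"linear":[0.005,0,0],"grip":0.0},
    {"delta_rot":[0,0,0],"linear":[0,0,0],"grip":0.0},
    {"delta_rot":[0,0,0],"linear":[0,0,0],"grip":0.0},
    {"delta_rot":[0,0,0],"linear":[0,0,0.001],"grip":0.0},
    {"delta_rot":[0,0,0],"linear":[0,0,0.001],"grip":0.0},
    {"delta_rot":[0,0,0],"linear":[0,0,0],"grip":0.0},
    {"delta_rot":[0,0,0],"linear":[0,0,0],"grip":0.0}
  ]
}}

```text
t: 46.55
tool_pos: [0.5582, -0.019, 0.0473]
tool_rot: [3.132, 0.237, -0.002]
contact_force: [0.0, 0.8, -1.1]
opening: 0.0091
grip_force: 89.5
```

```bash
python3 s.py "ins(.104,.0365,0)"
```

```text
46.55 [ 0.5582 -0.019   0.0473] 0.009115786100816115 [ 0.   0.8 -1.1]
rot deg [ 0.01  0.06 -0.  ] lin before rot [-0.0001  0.     -0.0002] lin after rot [-0.0001  0.     -0.0002]
```

Emit:
{"api": "jog_arm", "payload": {
  "steps": [
    {"delta_rot":[0,0,0],"linear":[0,0,0.0007],"grip":0.0},
    {"delta_rot":[0,0,0],"linear":[0,0,0],"grip":0.0},
    {"delta_rot":[0,0,0],"linear":[0,0,0],"grip":0.03},
    {"delta_rot":[0,0,0],"linear":[0,0,0],"grip":0.03},
    {"delta_rot":[0,0,0],"linear":[0,0,0],"grip":0.03},
    {"delta_rot":[0,0,0],"linear":[0,0,-0.02],"grip":0.03},
    {"delta_rot":[0,0,0],"linear":[0,0,-0.04],"grip":0.03},
    {"delta_rot":[0,0,0],"linear":[0,0,-0.045],"grip":0.03},
    {"delta_rot":[0,0,0],"linear":[0,0,-0.045],"grip":0.03},
    {"delta_rot":[0,0,0],"linear":[0,0,-0.045],"grip":0.03}
  ]
}}

```text
t: 47.55
tool_pos: [0.5584, -0.019, 0.2432]
tool_rot: [3.132, 0.237, -0.0]
contact_force: [1.3, -0.0, 0.3]
opening: 0.0298
grip_force: 0.0
```

Emit:
{"api": "jog_arm", "payload": {
  "steps": [
    {"delta_rot":[0,0,0],"linear":[-0.04,0,-0.02],"grip":0.03},
    {"delta_rot":[0,0,0],"linear":[-0.04,0,-0.02],"grip":0.03},
    {"delta_rot":[0,0,0],"linear":[0,0,0],"grip":0.03},
    {"delta_rot":[0,0,0],"linear":[0,0,0],"grip":0.03},
    {"delta_rot":[0,0,0],"linear":[0,0,0],"grip":0.03}
  ]
}}

```text
t: 48.05
tool_pos: [0.4796, -0.0309, 0.2805]
tool_rot: [-3.132, -0.237, 0.003]
contact_force: [0.7, -0.2, -0.5]
opening: 0.03
grip_force: 0.0
```

```bash
cat > chk.py <<'E'
from h import *
a=cam("wrist"); save("w6",a[0]); im=a[0]; X=cloud(*a[1:]); Z=X[...,2]
e=np.array([np.cos(np.radians(BY)),np.sin(np.radians(BY))]); bx=(X[...,:2]-BC)@e*1000; by=(X[...,:2]-BC)@np.array([-e[1],e[0]])*1000
k=(abs(bx)<140)&(abs(by)<60)
r=k&(abs(Z-.066)<.004); print("rim",cv2.minAreaRect(np.c_[bx[r],by[r]].astype(np.float32)))
c=r&(abs(by)<40); print("cover inner edges", bx[c&(bx<0)].max(), bx[c&(bx>0)].min() if (c&(bx>0)).any() else None)
t=k&(Z>.073)&(Z<.09)&(abs(bx)<40)&(abs(by)<25); print("tab",cv2.minAreaRect(np.c_[bx[t],by[t]].astype(np.float32)),np.median(Z[t]))
p=k&(Z>.03)&(Z<.055)&(abs(by)<38)&(abs(bx)<92)&(im.min(2)>90)
P=np.c_[bx[p],by[p],np.ones(p.sum())]; s=np.linalg.lstsq(P,Z[p]*1000,rcond=None)[0]; print("panel top z, slopes",s.round(4))
E
python3 chk.py
```

```text
rim ((-12.701148986816406, 0.9308586120605469), (109.03583526611328, 235.63734436035156), 89.84764099121094)
cover inner edges -93.76338494952287 93.24978133351186
tab ((0.6618633270263672, 1.1528444290161133), (11.098051071166992, 42.40259552001953), 89.80133056640625) 0.08136632931936563
panel top z, slopes [-4.00000e-04  3.00000e-04  4.13332e+01]
```

View pics/w6.png

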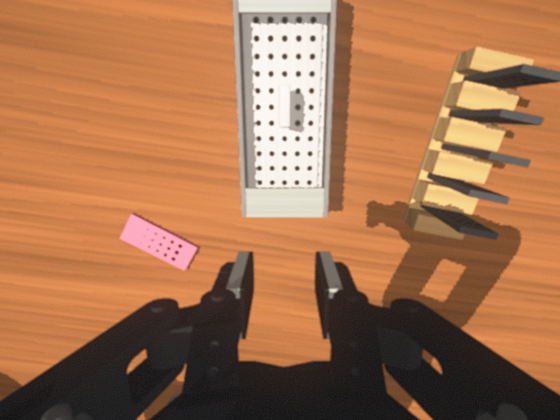

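The wrist view shows the panel flat, its top 41 mm up, with the tab at (287,105) within 1 mm of centre between the covers. All five plates stand in the rack at right, so I'm handing in.

```bash
python3 -c "
from station import ctrl
print(ctrl.finish_job())"
```

```text
the job is handed in; nothing more can be done
None
```

I handed in the job at about 48 s on the robot's clock: all five draw plates stand upright in their own rack slots, and the grille lies flat on the ledges, tab up, within about 1 mm of centre between the end covers.

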